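Load and lock the filter cassettes on the optical bench

TASK

Slide every filter cassette that is on the bench flat into the dock of its own colour, fully home against the stop. When they are all in, take the mallet and knock the lock pin of each loaded dock all the way down - touch the pins only with the mallet - then stand the mallet back on its rubber mat, striking face down. Leave the other things on the bench where they are.

Things in the scene. Friction and masses are not known exactly. Their poses are not given: they have to be found in the camera images.
- cassette_red: red filter cassette (may be absent): flat slab 120 (x) x 70 (y) x 10 (z) mm with a round filter window, 0.16 kg, loose, lying flat on the bench. Origin: centre of its underside. +x is its leading end. A black grip fin with a coloured top edge stands on it near the rear: 36 long (x) x 12 thick (y), centred at x = -38 mm, from z = 10 to z = 48 mm.
- cassette_yellow: yellow filter cassette (may be absent): flat slab 120 (x) x 70 (y) x 10 (z) mm with a round filter window, 0.16 kg, loose, lying flat on the bench. Origin: centre of its underside. +x is its leading end. A black grip fin with a coloured top edge stands on it near the rear: 36 long (x) x 12 thick (y), centred at x = -38 mm, from z = 10 to z = 48 mm.
- cassette_blue: blue filter cassette (may be absent): flat slab 120 (x) x 70 (y) x 10 (z) mm with a round filter window, 0.16 kg, loose, lying flat on the bench. Origin: centre of its underside. +x is its leading end. A black grip fin with a coloured top edge stands on it near the rear: 36 long (x) x 12 thick (y), centred at x = -38 mm, from z = 10 to z = 48 mm.
- dock_red: grey dock, red stripes, 80 x 94 x 45 mm. Origin: centre of underside. Mouth at x = -40 mm facing -x: slot on the bench, 72 wide, 12 high, 70 deep to a stop at x = +30; flared guides (12 high) reach x = -60, a sloped lip x = -51. Cassette home: its origin at dock x = -30, y = 0, axes parallel, fin outside. Roof boss (radius 18, top z = 58) holds the pin at x = +8, y = 0.
- dock_yellow: grey dock, yellow stripes, 80 x 94 x 45 mm. Origin: centre of underside. Mouth at x = -40 mm facing -x: slot on the bench, 72 wide, 12 high, 70 deep to a stop at x = +30; flared guides (12 high) reach x = -60, a sloped lip x = -51. Cassette home: its origin at dock x = -30, y = 0, axes parallel, fin outside. Roof boss (radius 18, top z = 58) holds the pin at x = +8, y = 0.
- dock_blue: grey dock, blue stripes, 80 x 94 x 45 mm. Origin: centre of underside. Mouth at x = -40 mm facing -x: slot on the bench, 72 wide, 12 high, 70 deep to a stop at x = +30; flared guides (12 high) reach x = -60, a sloped lip x = -51. Cassette home: its origin at dock x = -30, y = 0, axes parallel, fin outside. Roof boss (radius 18, top z = 58) holds the pin at x = +8, y = 0.
- pin_red: sprung lock pin of the red dock, red head 24 mm across. Origin: centre of its flat top; vertical. Top 82 mm above the bench when up (may start up to 2 mm lower), 70 mm when fully down (12 mm travel); needs about 10 N and stays down.
- pin_yellow: sprung lock pin of the yellow dock, yellow head 24 mm across. Origin: centre of its flat top; vertical. Top 82 mm above the bench when up (may start up to 2 mm lower), 70 mm when fully down (12 mm travel); needs about 10 N and stays down.
- pin_blue: sprung lock pin of the blue dock, blue head 24 mm across. Origin: centre of its flat top; vertical. Top 82 mm above the bench when up (may start up to 2 mm lower), 70 mm when fully down (12 mm travel); needs about 10 N and stays down.
- mallet: mallet, 0.40 kg, standing on its striking face on the mat: upright cylindrical head, radius 22, 64 mm tall, orange faces at both ends; wooden handle level along its -x, 18 wide (y) x 24 tall (z), centred 34 mm above the striking face, from the head to x = -130 mm. Origin: centre of the striking face; z up.
- mat: fixed black rubber mat for the mallet, 130 (x) x 90 (y) x 3 mm. Origin: centre of its underside.
- lens_mount: bystander, loose, not part of the job: black round lens mount on a post and 60 mm square foot, 103 mm tall. Origin: centre of its underside.
- solvent: bystander, loose, not part of the job: small amber jar, 52 mm across, 100 mm tall. Origin: centre of its underside.
- mug: bystander, loose, not part of the job: blue mug, 76 mm across, 90 mm tall. Origin: centre of its underside.
- screwdriver: bystander, loose, not part of the job: screwdriver, 160 mm long, lying. Origin: in its middle.
- micro_stage: bystander, loose, not part of the job: metal micrometer stage, 75 mm square, 40 mm tall. Origin: centre of its underside.
- lens_box: bystander, loose, not part of the job: white box 70 x 50 x 35 mm. Origin: centre of its underside.

How it is judged:
On the way, in this order (a step that is already met when the one before it is completed fails the run):
1. every cassette present is fully home in the dock of its colour (x of cassette_red in the frame of dock_red above -0.034 m and y of cassette_red in the frame of dock_red between -0.005 and 0.005 m and z of cassette_red in the frame of dock_red below 0.004 m and angle between the x axis of cassette_red and the x axis of dock_red, either way round below 0.06 rad and x of cassette_yellow in the frame of dock_yellow above -0.034 m and y of cassette_yellow in the frame of dock_yellow between -0.005 and 0.005 m and z of cassette_yellow in the frame of dock_yellow below 0.004 m and angle between the x axis of cassette_yellow and the x axis of dock_yellow, either way round below 0.06 rad and x of cassette_blue in the frame of dock_blue above -0.034 m and y of cassette_blue in the frame of dock_blue between -0.005 and 0.005 m and z of cassette_blue in the frame of dock_blue below 0.004 m and angle between the x axis of cassette_blue and the x axis of dock_blue, either way round below 0.06 rad), for 0.2 s.
2. the lock pin of every loaded dock is down (z of pin_red in the frame of cassette_red below 0.0735 m and z of pin_yellow in the frame of cassette_yellow below 0.0735 m and z of pin_blue in the frame of cassette_blue below 0.0735 m), for 0.2 s.
At the end, for the whole second after the job is handed in: Every cassette present lies flat in the dock of its own colour, within 4 mm of the stop and 0.06 rad of straight; the lock pin of each loaded dock is at least 8.5 mm down (top no higher than 73.5 mm); the mallet stands upright (within 0.12 rad) with its head's centre over the mat; all at rest (all of step 1 and all of step 2 and x of mallet in the frame of mat between -0.065 and 0.065 m and y of mallet in the frame of mat between -0.045 and 0.045 m and z of mallet in the frame of mat below 0.008 m and angle between mallet's own z axis and vertical below 0.12 rad and linear speed of each of mallet, cassette_red, cassette_yellow, cassette_blue below 0.03 m/s); the robot touches nothing.
It fails at once if a lock pin is pressed by the robot itself instead of the mallet (contact force between any of the fingers, the arm and pin_red above 2 N or contact force between any of the fingers, the arm and pin_yellow above 2 N or contact force between any of the fingers, the arm and pin_blue above 2 N).
It fails at once if a bystander is moved more than 5 cm (distance of any of lens_mount, solvent, mug, screwdriver, micro_stage, lens_box from where it was at the start of the episode above 0.05 m).
Of cassette_red, cassette_yellow, cassette_blue only 2 to 3 are there at a start; the rules pass over those that are not, and their reading is None.
At some moment in a run one of cassette_red, cassette_yellow, cassette_blue may be knocked a few centimetres aside while the robot is not near it.
It also fails if it takes over 210 s, if anything falls off the work surface, if the arm or the gripper's body presses on something with over 40 N, if the wrist force passes 120 N, or if a joint passes its speed limit or range.

ROBOT

A 6-joint arm with a two-finger parallel gripper is mounted at the origin on the work surface. World frame = base frame: x ahead of the robot, y to its left, z up, the work surface at z = 0. Lengths are in m, angles in rad, forces in N, time in s.
With the tool pointing down it reaches from about 0.3 to 0.875 m from the base axis. Payload 6.4 kg.
Tool frame: the origin (TCP) lies on the centre line of the jaws, within the pads' length; the fingertips stand 8 mm ahead of it and the grasp point (between the pads) lies 11 mm behind it; z points along the fingers, y is the line along which they close (so a half turn about z gives the same grasp; the last joint's range is limited). The gripper opens to 85 mm and grips with 20 to 120 N. Pads are 22 mm wide; open, the fingers measure 114 mm over their backs; the gripper's body (76 mm by 85 mm) begins 54 mm behind the grasp point. The pads swing forward as they close: fully open they stand 13 mm farther back than shut.
Start: joints at [0.974, 0.181, 1.607, -0, 1.354, -0.206], TCP at [0.219, 0.532, 0.214] pointing down, gripper open.
Joint ranges: [-2.99, 2.99], [-0.89, 2.07], [0.3, 2.58], [-1.14, 4.28], [0, 2.63], [-3.12, 3.12]. Speed limits (rad/s): [2.57, 2.57, 3.01, 3.14, 3.14, 3.14].

INTERFACE

Orientations are given as a unit quaternion [w, x, y, z].
In Python, from bench import ctrl gives the robot as it stands.
- The arm moves only by the shell command python3 -m handwheel 'ROWS' [OPENING]. ROWS is JSON, a list that holds one entry, the list of rows, each a list of 4 numbers: the shift along the tool's x, y, z each as a share of 20 cm, from -1 to 1, then the turn about the tool's z as a share of 1.5 rad, from -1 to 1. In form: [[[x, y, z, twist], ...]]. A call has 1 to 10 rows; each row is the pose to reach, as a shift and turn from the pose commanded when the call began, along the tool's axes at that moment; what a row does not reach only later rows make up. A row lasts 1/8 s, in which the tool goes at most 62.5 mm and 10.7 degrees, less where a joint would pass 70% of its speed; a pose out of reach is approached as far as the arm can. A call with a number of a shift or a turn outside -1 to 1 is refused whole. A call with a gripper value outside its range is refused whole. OPENING is the finger opening in mm, from 0 to 85.4, set as the call begins (- or left out, the last holds). The fingers move at their own pace and stop on an object; the grip force is fixed at half the most. Time passes only in rows, so rows that repeat a pose let the fingers close. It gives the time, the measured TCP pose, the force, the opening and the grip force at its end, in the units of the state.
- ctrl.get_obs(): the state, without advancing time (a new reading comes with each control period).
- ctrl.camera(name): name is "scene" or "top"; returns a dict with "color" (480x640x3 uint8, red, green, blue), "range_z" (480x640 float32, m along the optical axis (not along the pixel's ray), 0 where there is no reading), "K" (3x3 intrinsics, pixels), "distortion" ([k1, k2, p1, p2, k3] as OpenCV has them; the pictures are not rectified), "pose" (4x4, takes a point from camera to world coordinates). Camera axes: x right, y down, z forward; pixel columns grow to the right and rows downward; lengths in m; the calibration is good to about 2 mm. A picture is of the moment at which its call begins.
- ctrl.hand_in(): hands the job in; it is judged then, once.
The state is a dict: "time_s": time; "q": joint angles; "dq": joint speeds; "joint_efforts": joint torques, N m; "eef_pos": TCP position; "eef_rot": TCP orientation; "wrist_force": force on the tool from outside, world axes, zero at the start; "torque": the same for the moment, N m; "opening": opening from 0.0 (shut) to 1.0 (fully open); "grasp_force": force on a finger pad.
Only numpy, scipy, OpenCV 4.12 (cv2) and the standard library are available. Lean on these libraries where they do the work, as an engineer would, in place of code of your own. Each camera call takes 0.05 s, during which the arm holds its last target. There are 200 camera calls.

## Working session

There is one attempt and no reset: what is moved stays moved. The work goes in short steps, Python scripts to look and compute and a shell command to move; the robot and the scene stay as the last step left them, time stands still between calls to the robot, and variables do not carry over. Pictures are saved under pics/ and viewed, at most 14 in all, crops included, and the job is handed in when it is done.

```bash
mkdir -p pics; python3 - <<'E'
from bench import ctrl
import cv2,numpy as np
o=ctrl.get_obs();print(o)
for n in("scene","top"):
    c=ctrl.camera(n);cv2.imwrite(f"pics/{n}0.png",c["color"][...,::-1]);np.savez(f"{n}0.npz",**c)
    print(n,c["K"],c["distortion"],c["pose"],(c["range_z"]>0).mean())
E
```

```text
{'time_s': 0.0, 'q': array([ 9.73697299e-01,  1.81541923e-01,  1.60798857e+00, -1.34143846e-05,
        1.35379076e+00, -2.06281212e-01]), 'dq': array([1.06145441e-05, 1.77275635e-03, 3.41047275e-04, 3.58601789e-04,
       4.55182040e-05, 9.68120787e-04]), 'joint_efforts': array([-4.05724631e-04, -4.44870186e+01, -3.51337731e+01, -2.74689264e-04,
        8.83035507e-03, -1.74165365e-05]), 'eef_pos': array([0.21869395, 0.53117151, 0.21339307]), 'eef_rot': array([-3.31892142e-04,  1.94166182e-01,  9.80968270e-01, -7.98064002e-04]), 'wrist_force': array([ 0.13771859, -0.0466125 , -0.10783645]), 'torque': array([-0.0175523 , -0.03420752, -0.01581248]), 'grasp_force': 0.0, 'opening': 1.0012645301951493}
scene [[520.08563583   0.         327.93039818]
 [  0.         520.08563583 240.11719267]
 [  0.           0.           1.        ]] [-0.12628913  0.          0.          0.          0.        ] [[-0.88304584  0.36499435 -0.29497316  1.04335457]
 [ 0.46907484  0.70537746 -0.53142397  0.79543817]
 [ 0.01410067 -0.60763621 -0.7940903   1.26959738]
 [ 0.          0.          0.          1.        ]] 0.9960514322916667
top [[549.90396934   0.         310.47658305]
 [  0.         549.90396934 238.39668169]
 [  0.           0.           1.        ]] [0.05877829 0.         0.         0.         0.        ] [[-0.0193475  -0.99222043  0.12298085  0.4111869 ]
 [-0.99963528  0.02151514  0.01632218 -0.0084722 ]
 [-0.01884116 -0.12262021 -0.99227481  1.3857942 ]
 [ 0.          0.          0.          1.        ]] 0.9960026041666666
```

View pics/scene0.png

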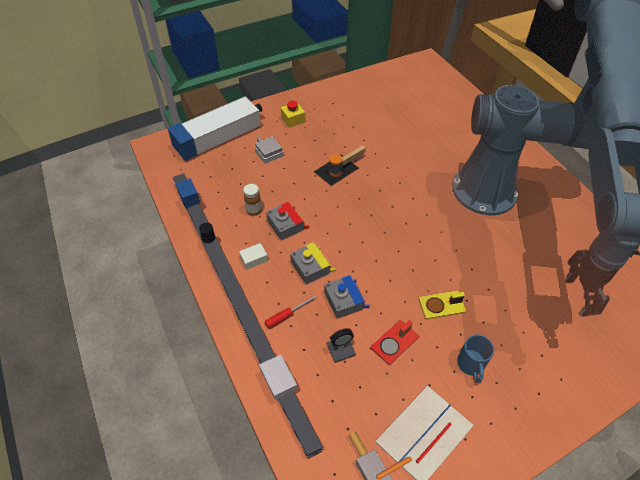

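View pics/top0.png

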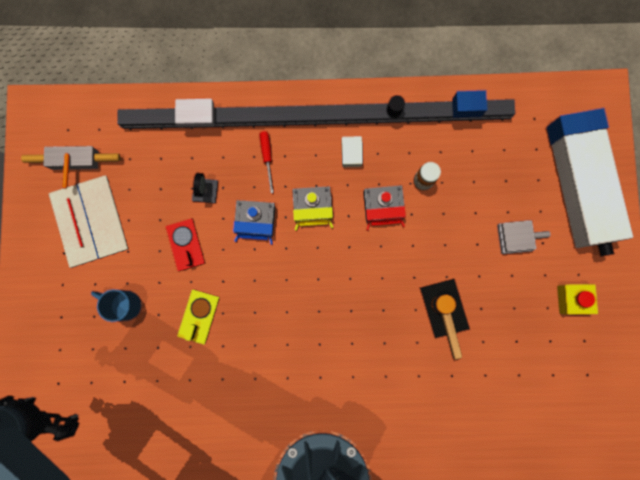

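The scene view shows red and yellow cassettes at (395,342) and (442,304), and docks at red (285,220), yellow (310,262) and blue (345,296). The top view has the cassettes at (185,245) and (199,316), the docks at (385,205), (312,206) and (254,222), and the mallet at (446,304) with its handle toward (457,355). There is no blue cassette.

```bash
cat > h.py <<'E'
import cv2,numpy as np
def ray(c,px,z):
    """pixels -> world points on plane height z (array or scalar)"""
    px=np.asarray(px,float).reshape(-1,1,2)
    n=cv2.undistortPoints(px,c["K"],c["distortion"]).reshape(-1,2)
    d=np.c_[n,np.ones(len(n))]@c["pose"][:3,:3].T;o=c["pose"][:3,3]
    return o+d*((z-o[2])/d[:,2])[:,None]
def cloud(c):
    v,u=np.mgrid[0:480,0:640];px=np.c_[u.ravel(),v.ravel()].astype(float)
    n=cv2.undistortPoints(px.reshape(-1,1,2),c["K"],c["distortion"]).reshape(-1,2)
    P=np.c_[n,np.ones(len(n))]*c["range_z"].reshape(-1,1)
    return (P@c["pose"][:3,:3].T+c["pose"][:3,3]).reshape(480,640,3)
def tri(c1,p1,c2,p2):
    A=[];b=[]
    for c,p in((c1,p1),(c2,p2)):
        n=cv2.undistortPoints(np.array(p,float).reshape(1,1,2),c["K"],c["distortion"]).ravel()
        d=c["pose"][:3,:3]@np.r_[n,1];d/=np.linalg.norm(d);M=np.eye(3)-np.outer(d,d);A.append(M);b.append(M@c["pose"][:3,3])
    X=np.linalg.solve(sum(A),sum(b));return X,[np.linalg.norm(m@X-q)*1e3 for m,q in zip(A,b)]
def hsv(c): return cv2.cvtColor(c["color"],cv2.COLOR_RGB2HSV)
COL=dict(red=[((0,190,60),(4,255,255)),((174,170,60),(180,255,255))],yellow=[((24,120,80),(36,255,255))],blue=[((105,140,60),(125,255,255))])
def mask(c,k):
    H=hsv(c);m=np.zeros(H.shape[:2],np.uint8)
    for a,b in COL[k]: m|=cv2.inRange(H,np.array(a),np.array(b))
    return m
def blobs(m,amin=12):
    n,l,s,ce=cv2.connectedComponentsWithStats(m)
    return [(i,s[i,4],ce[i].round(1),s[i,:4]) for i in range(1,n) if s[i,4]>=amin],l
E
python3 - <<'E'
from h import *
C={n:dict(np.load(n+"0.npz")) for n in("top","scene")}
for n,c in C.items():
    X=cloud(c); 
    flat=X[(abs(X[...,0]-.45)<.12)&(abs(X[...,1]+.0)<.12)&(abs(X[...,2])<.02)]
    print(n,"bench z",np.median(flat[:,2]),flat[:,2].std())
    for k in COL:
        b,l=blobs(mask(c,k))
        for i,a,ce,bx in b:
            P=X[l==i];p=np.median(P,0)
            if .2<p[0]<.9 and abs(p[1])<.6: print(n,k,a,ce,bx,p.round(3),"zmax",P[:,2].max().round(3))
E
```

```text
top bench z 0.0012879459500977353 0.0028939638939125783
top red 270 [265.2 146.4] [259 131  13  32] [0.819 0.125 0.024] zmax 0.032
top red 56 [385.7 196.6] [382 193   8   8] [ 0.67  -0.17   0.082] zmax 0.088
top red 613 [385.5 216.2] [366 207  40  23] [ 0.629 -0.173  0.046] zmax 1.386
top red 958 [185.6 247.3] [166 219  39  52] [0.559 0.322 0.011] zmax 1.386
top yellow 79 [311.4 197.2] [307 193  10  10] [0.673 0.01  0.082] zmax 0.088
top yellow 577 [312.1 215.5] [294 207  39  23] [0.635 0.009 0.046] zmax 1.386
top yellow 14 [330.6 224.4] [329 222   4   6] [ 0.616 -0.038  0.013] zmax 0.016
top yellow 1063 [197.4 318. ] [178 290  41  54] [0.384 0.298 0.011] zmax 1.386
top blue 570 [470.8 101.3] [456  92  31  20] [ 0.896 -0.38   0.092] zmax 1.386
top blue 56 [252.2 211.5] [248 208   9   8] [0.641 0.152 0.082] zmax 0.087
top blue 561 [253. 230.] [234 222  39  18] [0.601 0.155 0.046] zmax 1.386
scene bench z -0.000945317618828101 0.002942184989128092
scene red 209 [290.3 212.5] [278 202  25  23] [ 0.64  -0.168  0.046] zmax 1.27
scene red 12 [306.2 226.2] [304 225   5   3] [ 0.609 -0.127  0.009] zmax 0.013
scene red 239 [278.3 317.6] [265 308  28  20] [0.825 0.134 0.023] zmax 0.032
scene red 666 [395.7 339.8] [371 320  48  44] [0.564 0.333 0.01 ] zmax 1.27
scene yellow 243 [292.2 114.7] [281 104  24  23] [ 0.435 -0.599  0.045] zmax 0.056
scene yellow 304 [316.  254.9] [303 243  27  26] [0.644 0.011 0.046] zmax 0.086
scene yellow 12 [332.2 269.2] [330 268   5   3] [0.615 0.054 0.01 ] zmax 0.017
scene yellow 594 [443.1 303.8] [419 291  47  28] [0.387 0.309 0.01 ] zmax 1.27
scene blue 321 [351.1 289.3] [338 276  26  29] [0.611 0.158 0.046] zmax 1.27
scene blue 15 [366. 306.] [364 305   5   3] [0.589 0.205 0.008] zmax 0.015
scene blue 15 [444.7 410.2] [440 405  10  11] [0.566 0.556 0.008] zmax 0.015
```

```bash
cat > meas.py <<'E'
from h import *
def rect(P):
    (x,y),(w,h),a=cv2.minAreaRect((P[:,:2]*1000).astype(np.float32))
    if w<h: w,h,a=h,w,a+90
    return np.array([x,y])/1e3,w,h,(np.deg2rad(a)+np.pi/2)%np.pi-np.pi/2
def cass(c,k,near):
    """slab by rays onto z=.010; fin top edge separately by depth"""
    X=cloud(c);m=mask(c,k)>0;b,l=blobs(m.astype(np.uint8),150)
    i=min(b,key=lambda q:np.linalg.norm(np.median(X[l==q[0]],0)[:2]-near))[0]
    s=(l==i)&(X[...,2]<.021)
    ct=max(cv2.findContours(s.astype(np.uint8),cv2.RETR_EXTERNAL,cv2.CHAIN_APPROX_NONE)[0],key=cv2.contourArea)
    r=rect(ray(c,ct.reshape(-1,2),.010))
    d=np.linalg.norm(X[...,:2]-r[0],axis=2)<.065
    f=d&(X[...,2]>.03)&(X[...,2]<.06);F=X[f]
    t=d&m&(X[...,2]>.036)&(X[...,2]<.06)
    ft=(ray(c,np.argwhere(t)[:,::-1],.048).mean(0).round(4),X[t][:,2].mean().round(4),int(t.sum())) if t.sum() else None
    return r,("fin cloud",np.median(F,0).round(4),len(F)),("fintop",ft)
def dock(c,near):
    X=cloud(c);H=X[...,2];d=np.linalg.norm(X[...,:2]-near,axis=2)<.075
    s=d&(H>.036)&(H<.053)
    s=cv2.morphologyEx(s.astype(np.uint8),cv2.MORPH_OPEN,np.ones((2,2)))
    ct=np.argwhere(s)[:,::-1]
    z=np.median(H[s>0]); return rect(ray(c,ct,.045)),z.round(4)
def pin(c,near):
    X=cloud(c);d=np.linalg.norm(X[...,:2]-near,axis=2)<.03
    s=d&(X[...,2]>.071)&(X[...,2]<.095)
    return ray(c,np.argwhere(s)[:,::-1],.082).mean(0)[:2].round(4),X[s][:,2].mean().round(4),int(s.sum())
E
python3 - <<'E'
from meas import *
C={n:dict(np.load(n+"0.npz")) for n in("top","scene")}
for n,c in C.items():
    print("==",n)
    for k,p in(("red",(.56,.325)),("yellow",(.385,.303))): print(k,*cass(c,k,p))
    for k,p in(("red",(.67,-.17)),("yellow",(.673,.01)),("blue",(.641,.152))): print("pin",k,pin(c,p),"dock",dock(c,(p[0]-.008,p[1])))
    X=cloud(c);d=np.linalg.norm(X[...,:2]-(.41,-.33),axis=2)<.19
    o=(cv2.inRange(hsv(c),np.array((8,190,140)),np.array((18,255,255)))>0)&d&(X[...,2]>.055)&(X[...,2]<.08)
    print("mallet head top",ray(c,np.argwhere(o)[:,::-1],.067).mean(0).round(4),X[o][:,2].mean().round(4),o.sum())
    hd=d&(X[...,2]>.036)&(X[...,2]<.058)
    print("handle+",rect(ray(c,np.argwhere(hd)[:,::-1],.049)),np.median(X[hd],0))
    bl=d&(hsv(c)[...,2]<45);print("mat",rect(ray(c,np.argwhere(cv2.morphologyEx(bl.astype(np.uint8),cv2.MORPH_OPEN,np.ones((3,3))))[:,::-1],.003)))
    for nm,uv in(("mallettop",(446,304)),):pass
E
```

```text
== top
red (array([0.57330493, 0.33141931]), 120.28575897216797, 70.1136703491211, np.float64(0.2756536844219597)) ('fin cloud', array([0.5364, 0.3194, 0.0487]), 101) ('fintop', (array([0.5373, 0.3203, 0.048 ]), np.float64(0.0488), 90))
yellow (array([0.39307928, 0.29698627]), 120.13146209716797, 71.18340301513672, np.float64(-0.2967848024073021)) ('fin cloud', array([0.3586, 0.3079, 0.0489]), 109) ('fintop', (array([0.3582, 0.3086, 0.048 ]), np.float64(0.0486), 98))
pin red (array([ 0.6699, -0.1692]), np.float64(0.0814), 77) dock ((array([ 0.65875128, -0.17280817]), 95.3633804321289, 82.5669174194336, np.float64(-1.5031255782659296)), np.float64(0.0467))
pin yellow (array([0.673 , 0.0088]), np.float64(0.0819), 78) dock ((array([0.66164447, 0.00614008]), 93.79325103759766, 82.9283218383789, np.float64(-1.5251660326054797)), np.float64(0.0463))
pin blue (array([0.6407, 0.1523]), np.float64(0.0816), 77) dock ((array([0.62954816, 0.15099536]), 95.5141830444336, 82.60025024414062, np.float64(1.4707908994368948)), np.float64(0.0462))
mallet head top [ 0.4122 -0.3027  0.067 ] 0.0685 270
ha
[... 914 characters left out ...]
(0.0444))
pin yellow (array([0.6785, 0.0147]), np.float64(0.0802), 54) dock ((array([0.66929395, 0.01863189]), 100.24293518066406, 82.41551208496094, np.float64(-1.5273004605118268)), np.float64(0.0445))
pin blue (array([0.6465, 0.1585]), np.float64(0.0796), 59) dock ((array([0.63710828, 0.16152011]), 96.15644836425781, 83.232421875, np.float64(1.4902596722698105)), np.float64(0.0447))
mallet head top [ 0.4148 -0.2994  0.067 ] 0.0667 88
handle+ (array([ 0.44315234, -0.34072784]), 292.5166015625, 120.64956665039062, np.float64(-0.4556725217298734)) [ 0.36110838 -0.30971179  0.04676193]
mat (array([ 0.40427765, -0.30992999]), 125.01204681396484, 84.669189453125, np.float64(0.2452156673093875))
```

```bash
python3 - <<'E'
import cv2,numpy as np
a=cv2.imread("pics/top0.png");b=cv2.imread("pics/scene0.png")
f=lambda i,x,y:cv2.resize(i[y:y+60,x:x+65],None,fx=6,fy=6,interpolation=cv2.INTER_CUBIC)
im=np.vstack([np.hstack([f(a,280,175),f(a,353,175)])[:300],np.hstack([f(b,283,228),f(b,255,188)])[:300]])
print(im.shape);cv2.imwrite("pics/crop1.png",im)
E
```

```text
(600, 780, 3)
```

View pics/crop1.png

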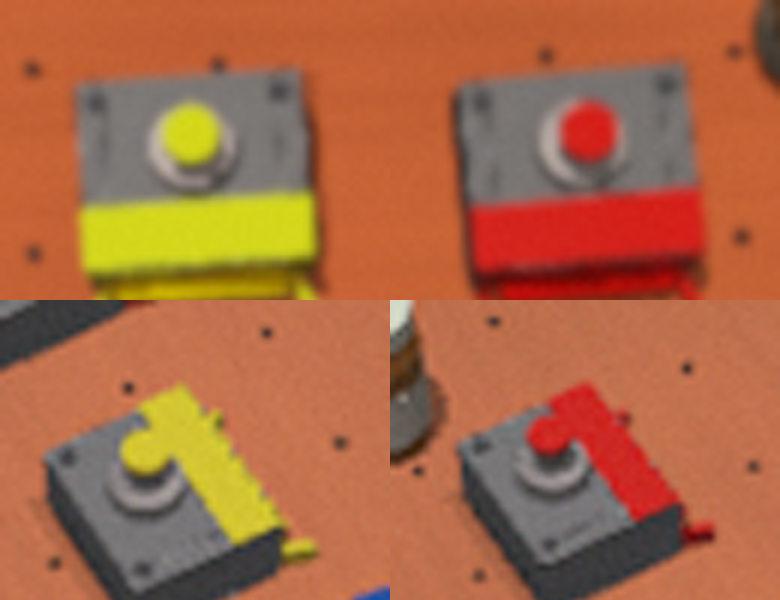

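The top crop shows the yellow roof corners at about (77,87), (303,70), (317,258), (88,268) in crop pixels, with the pin at (191,133). The red corners are at (455,88), (685,68), (705,253), (473,268), with the pin at (587,132).

```bash
python3 - <<'E'
from h import *
C={n:dict(np.load(n+"0.npz")) for n in("top","scene")}
def px(P,x0,y0,ox=0,oy=0): return (np.array(P,float)-[ox,oy]+.5)/6-.5+[x0,y0]
D={"yellow":("top",px([(77,87),(303,70),(317,258),(88,268)],280,175),px([(191,133)],280,175)),
"red":("top",px([(455,88),(685,68),(705,253),(473,268)],353,175,390),px([(587,132)],353,175,390)),
"yellowS":("scene",px([(181,384),(283,530),(130,595),(46,457)],283,228,0,300),px([(145,450)],283,228,0,300)),
"redS":("scene",px([(587,384),(684,506),(535,600),(459,446)],255,188,390,300),px([(548,435)],255,188,390,300))}
for k,(n,r,p) in D.items():
    R=ray(C[n],r,.045)[:,:2];P=ray(C[n],p,.082)[0,:2]
    e=[R[(i+1)%4]-R[i] for i in range(4)]
    if n=="top": x=np.array([-e[1],e[3]]);y=np.array([-e[0],e[2]])
    else: x=np.array([-e[1],e[3]]);y=np.array([e[0],-e[2]])
    print(k,"ctr",R.mean(0).round(4),"yaw from x",np.arctan2(x[:,1],x[:,0]).round(3),"from y",np.arctan2(-y[:,0],y[:,1]).round(3),"len",(np.linalg.norm(e,axis=1)*1e3).round(),"pin",P.round(4))
for k in("red","yellow"):
    print(k,"pin tri",tri(C["top"],D[k][2][0],C["scene"],D[k+"S"][2][0]))
for k,t,s in(("fin red",(189.5,259),(404,328)),): pass
E
```

```text
yellow ctr [0.6656 0.0074] yaw from x [0.049 0.044] from y [0.053 0.022] len [94. 79. 94. 76.] pin [0.6739 0.0087]
red ctr [ 0.662  -0.1699] yaw from x [0.067 0.067] from y [0.064 0.043] len [95. 78. 95. 76.] pin [ 0.6701 -0.169 ]
yellowS ctr [0.669  0.0125] yaw from x [ 3.137 -3.02 ] from y [0.035 0.006] len [100.  81.  90.  79.] pin [0.6761 0.0123]
redS ctr [ 0.6681 -0.1615] yaw from x [-2.927 -3.034] from y [ 0.086 -0.065] len [ 98.  95. 110.  77.] pin [ 0.6745 -0.1648]
red pin tri (array([ 0.67189464, -0.17018583,  0.07486526]), [np.float64(0.49559778018648276), np.float64(0.49559778018643125)])
yellow pin tri (array([0.67471901, 0.00893193, 0.07707021]), [np.float64(0.19624251599867187), np.float64(0.1962425159986719)])
```

```bash
cat > go.py <<'E'
import sys,numpy as np
from bench import ctrl
from scipy.spatial.transform import Rotation as Ro
def go(x,y,z,yaw):
    o=ctrl.get_obs();w,a,b,c=o["eef_rot"];R=Ro.from_quat([a,b,c,w]).as_matrix()
    d=R.T@(np.array([x,y,z])-o["eef_pos"]);cur=np.arctan2(R[1,0],R[0,0])
    t=-((yaw-cur+np.pi/2)%np.pi-np.pi/2)
    print("t",round(o["time_s"],1),"pos",o["eef_pos"].round(4),"toolx yaw",cur.round(4),"tilt",R[2].round(3),"q6",o["q"][5].round(2))
    print("row",(d/.2).round(4),(t/1.5).round(4),"rows needed",np.ceil(max(np.linalg.norm(d)/.0625,abs(t)/.187)))
if __name__=="__main__": go(*map(float,sys.argv[1:5]))
E
python3 go.py .359 .3095 .10 -.294
```

```text
t 0.1 pos [0.2187 0.5312 0.2135] toolx yaw 2.7507 tilt [ 0.    -0.001 -1.   ] q6 -0.21
row [-1.0709 -0.757   0.5683] -0.0646 rows needed 5.0
```

```bash
python3 -m handwheel '[[[-0.25,-0.18,0.1,-0.03],[-0.5,-0.36,0.2,-0.065],[-0.75,-0.54,0.3,-0.065],[-0.98,-0.7,0.4,-0.065],[-0.98,-0.7,0.4,-0.065],[-0.98,-0.7,0.4,-0.065]]]' 85; python3 go.py .359 .3095 .10 -.294
```

```text
time_s: 0.85
eef_pos: [0.347, 0.3274, 0.1342]
eef_rot: [-0.0, 0.147, 0.989, 0.0]
wrist_force: [-0.1, -0.4, -0.2]
opening: 1.0
grasp_force: 0.0
t 0.8 pos [0.347  0.3274 0.1342] toolx yaw 2.8468 tilt [ 0.001 -0.    -1.   ] q6 -0.77
row [-0.0836 -0.0682  0.1709] -0.0005 rows needed 1.0
```

```bash
python3 -m handwheel '[[[-0.0836,-0.0682,0.17,0],[-0.0836,-0.0682,0.35,0],[-0.0836,-0.0682,0.531,0],[-0.0836,-0.0682,0.531,0],[-0.0836,-0.0682,0.531,0]]]' 85; python3 -m handwheel '[[[0,0,0,0],[0,0,0,0],[0,0,0,0],[0,0,0,0],[0,0,0,0],[0,0,0,0],[0,0,0,0],[0,0,0,0],[0,0,0,0],[0,0,0,0]]]' 0;  python3 - <<'E'
from meas import *
from bench import ctrl
for n in("top","scene"):
    c=ctrl.camera(n)
    try: print(n,cass(c,"yellow",(.393,.297)))
    except Exception as e: print(e)
    if n=="scene": cv2.imwrite("pics/s1.png",c["color"][200:440,300:620,::-1])
E
```

```text
time_s: 1.48
eef_pos: [0.3594, 0.311, 0.0294]
eef_rot: [0.001, 0.145, 0.989, 0.001]
wrist_force: [0.3, -0.0, 0.6]
opening: 0.997
grasp_force: 0.0
time_s: 2.72
eef_pos: [0.3592, 0.3098, 0.0284]
eef_rot: [0.0, 0.146, 0.989, 0.0]
wrist_force: [-1.8, -0.1, 5.5]
opening: 0.098
grasp_force: 58.9
top ((array([0.4093887 , 0.29183542]), 85.2315444946289, 70.83077239990234, np.float64(-0.3096915463142622)), ('fin cloud', array([0.3711, 0.2988, 0.0503]), 19), ('fintop', (array([0.3719, 0.3007, 0.048 ]), np.float64(0.0489), 12)))
scene ((array([ 0.61437134, -0.0333938 ]), 22.2729434967041, 5.813065052032471, np.float64(-1.5051496056615248)), ('fin cloud', array([ 0.6452, -0.0116,  0.0448]), 187), ('fintop', (array([ 0.6433, -0.0043,  0.048 ]), np.float64(0.0448), 151)))
```

View pics/s1.png

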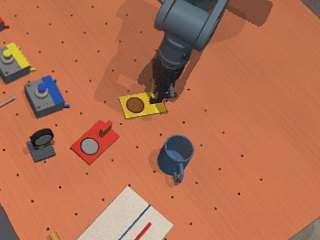

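```bash
python3 -m handwheel '[[[0,0,-0.1,0],[0,0,-0.25,0],[0,0,-0.25,0]]]'; python3 go.py .4948 .002 .078 .045
```

```text
time_s: 3.2
eef_pos: [0.3604, 0.3104, 0.0795]
eef_rot: [0.002, 0.146, 0.989, 0.001]
wrist_force: [-1.0, -0.1, -1.9]
opening: 0.101
grasp_force: 58.7
t 3.2 pos [0.3604 0.3104 0.0795] toolx yaw 2.8483 tilt [-0.003  0.003 -1.   ] q6 -0.82
row [-1.089  -1.2818  0.0073] -0.2255 rows needed 6.0
```

```bash
python3 -m handwheel '[[[-0.13,-0.15,0,-0.05],[-0.3,-0.35,0,-0.1],[-0.45,-0.52,0,-0.15],[-0.6,-0.7,0,-0.2],[-0.75,-0.88,0,-0.2255],[-0.85,-1.0,0,-0.2255],[-0.85,-1.0,0,-0.2255],[-0.85,-1.0,0,-0.2255]]]'; python3 go.py .4948 .002 .034 .045
```

```text
time_s: 4.2
eef_pos: [0.4626, 0.0694, 0.0768]
eef_rot: [-0.001, -0.022, 1.0, 0.0]
wrist_force: [-0.6, 0.5, -1.3]
opening: 0.098
grasp_force: 58.8
t 4.2 pos [0.4626 0.0694 0.0768] toolx yaw -3.0971 tilt [ 0.003  0.001 -1.   ] q6 -1.72
row [-0.1462 -0.3441  0.2134] -0.0003 rows needed 2.0
```

```bash
python3 -m handwheel '[[[-0.07,-0.17,0,0],[-0.146,-0.344,0.1,0],[-0.146,-0.344,0.215,0],[-0.146,-0.344,0.215,0],[-0.146,-0.344,0.215,0],[-0.146,-0.344,0.215,0]]]';  python3 - <<'E'
from meas import *
from bench import ctrl
import go
c=ctrl.camera("top");np.savez("top2.npz",**c)
print(cass(c,"yellow",(.54,.002)))
cv2.imwrite("pics/t2.png",cv2.resize(c["color"][180:300,250:390,::-1],None,fx=5,fy=5,interpolation=cv2.INTER_CUBIC))
go.go(.4948,.002,.034,.045)
E
```

```text
time_s: 4.95
eef_pos: [0.4967, 0.0022, 0.036]
eef_rot: [0.001, -0.023, 1.0, -0.0]
wrist_force: [0.0, -0.2, -1.1]
opening: 0.102
grasp_force: 58.9
((array([0.61213971, 0.04956707]), 16.114055633544922, 5.6158318519592285, np.float64(-0.33592368305154263)), ('fin cloud', array([0.641 , 0.0309, 0.0468]), 539), ('fintop', (array([0.6369, 0.0226, 0.048 ]), np.float64(0.0469), 315)))
t 5.0 pos [0.4968 0.0021 0.036 ] toolx yaw -3.0956 tilt [-0.002 -0.    -1.   ] q6 -1.85
row [0.0099 0.0001 0.0102] 0.0007 rows needed 1.0
```

View pics/t2.png

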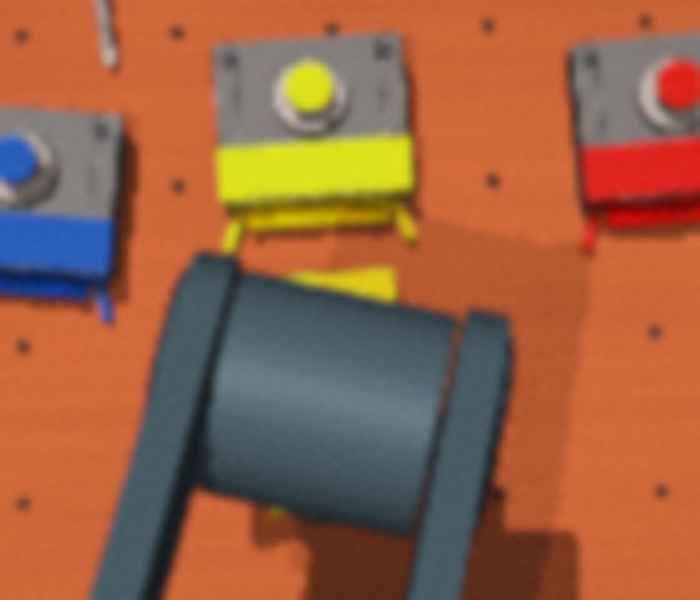

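The wrist hides the cassette's rear. Its front-right corner is visible at crop (396,268), and the guides are near (238,225) and (405,225).

```bash
python3 - <<'E'
from h import *
c=dict(np.load("top2.npz"))
a=.045;R=np.array([[np.cos(a),np.sin(a)],[-np.sin(a),np.cos(a)]])
f=lambda X,Y:[(X+.5)/5-.5+250,(Y+.5)/5-.5+180]
def show(n,X,Y,z): print(n,(R@(ray(c,[f(X,Y)],z)[0,:2]-[.6656,.0074])).round(4))
show("front-right",396,268,.0176);show("right edge",396.5,298,.0176);show("front mid",330,271,.0176);show("front l",300,274,.0176)
show("guideL",235,237,.012);show("guideR",408,230,.012)
E
python3 - <<'E'
from bench import ctrl
import cv2
c=ctrl.camera("scene")
cv2.imwrite("pics/s2.png",cv2.resize(c["color"][220:350,270:430,::-1],None,fx=4,fy=4,interpolation=cv2.INTER_CUBIC))
E
```

```text
front-right [-0.0744 -0.0363]
right edge [-0.0896 -0.0355]
front mid [-0.0737 -0.0031]
front l [-0.0742  0.012 ]
guideL [-0.0525  0.0436]
guideR [-0.0548 -0.0438]
```

View pics/s2.png

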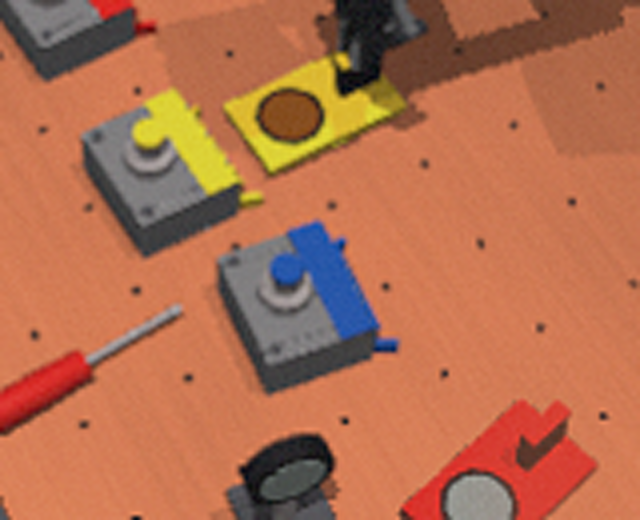

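The cassette lies square to the yellow dock, about 1 mm off centre at most, with its front 14 mm short of the guides. I'll lower it and slide it in.

```bash
python3 -m handwheel '[[[0,0,0.03,0],[0,0,0.03,0],[0,0,0.03,0],[0,0,0.03,0]]]'; python3 -m handwheel '[[[-0.05,0.0,0.0,0],[-0.1,0,0.0,0],[-0.15,0,0.0,0],[-0.2,0,0,0],[-0.2,0,0,0],[-0.2,0,0,0]]]'; python3 go.py 0.6 0.0069 .0284 .045
```

```text
time_s: 5.55
eef_pos: [0.4961, 0.0016, 0.0291]
eef_rot: [-0.0, -0.022, 1.0, 0.0]
wrist_force: [0.8, 0.2, -1.3]
opening: 0.101
grasp_force: 59.0
time_s: 6.3
eef_pos: [0.5318, 0.0044, 0.0283]
eef_rot: [-0.005, -0.023, 1.0, 0.001]
wrist_force: [-16.4, 0.7, 12.6]
opening: 0.101
grasp_force: 61.2
t 6.3 pos [0.5318 0.0044 0.0283] toolx yaw -3.0959 tilt [ 0.011  0.002 -1.   ] q6 -1.83
row [-0.3411 -0.0029 -0.0039] 0.0005 rows needed 2.0
```

```bash
python3 - <<'E'
from bench import ctrl
import cv2,numpy as np
from h import *
print(ctrl.get_obs()["wrist_force"],ctrl.get_obs()["torque"])
c=ctrl.camera("scene")
a=cv2.resize(c["color"][225:305,290:390,::-1],None,fx=5,fy=5,interpolation=cv2.INTER_CUBIC)
t=ctrl.camera("top")
b=cv2.resize(t["color"][185:265,280:340,::-1],None,fx=5,fy=5,interpolation=cv2.INTER_CUBIC)
cv2.imwrite("pics/s3.png",np.hstack([a,b]))
X=cloud(c);m=mask(c,"yellow")>0
P=X[m&(X[...,2]<.03)&(X[...,2]>-.01)&(X[...,0]>.45)&(X[...,0]<.66)&(abs(X[...,1])<.05)]
print(len(P))
A=np.c_[P[:,0]-.55,P[:,1],np.ones(len(P))];print(np.linalg.lstsq(A,P[:,2],rcond=None)[0])
E
```

```text
[-16.36940297   0.66710123  12.60775621] [ 0.09632188  2.78326762 -0.09073745]
327
[0.00858359 0.00840016 0.00914242]
```

View pics/s3.png

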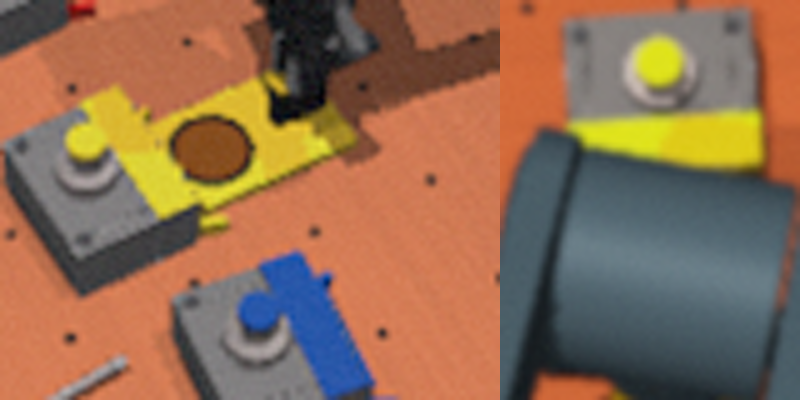

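```bash
python3 -m handwheel '[[[0.02,0,0,0],[0.02,0,-0.006,0],[0.02,0,-0.006,0],[0.02,0,-0.006,0]]]'; python3 -m handwheel '[[[-0.03,0,0,0],[-0.05,0,0,0],[-0.07,0,0,0],[-0.07,0,0,0],[-0.07,0,0,0]]]'; python3 go.py 0.6 0.0069 .0284 .045
```

```text
time_s: 6.9
eef_pos: [0.5318, 0.0034, 0.0301]
eef_rot: [-0.001, -0.023, 1.0, 0.0]
wrist_force: [-4.7, 1.7, 0.1]
opening: 0.094
grasp_force: 59.2
time_s: 7.52
eef_pos: [0.5465, 0.0038, 0.0304]
eef_rot: [0.0, -0.022, 1.0, -0.0]
wrist_force: [-0.0, 0.9, -1.2]
opening: 0.098
grasp_force: 58.9
t 7.5 pos [0.5465 0.0038 0.0304] toolx yaw -3.0966 tilt [-0.001 -0.    -1.   ] q6 -1.83
row [-0.2679  0.0036  0.0104] -0.0 rows needed 1.0
```

```bash
python3 -m handwheel '[[[-0.05,0,0,0],[-0.1,0,0,0],[-0.15,0,0,0],[-0.2,0,0,0],[-0.22,0,0,0],[-0.22,0,0,0],[-0.22,0,0,0]]]'; python3 go.py 0.6 0.0069 .0284 .045
```

```text
time_s: 8.4
eef_pos: [0.5901, 0.0059, 0.0303]
eef_rot: [0.0, -0.023, 1.0, -0.0]
wrist_force: [-0.5, 0.8, -2.3]
opening: 0.1
grasp_force: 58.9
t 8.4 pos [0.5901 0.0059 0.0303] toolx yaw -3.0966 tilt [-0. -0. -1.] q6 -1.81
row [-0.0495  0.003   0.0095] 0.0 rows needed 1.0
```

```bash
python3 -m handwheel '[[[-0.02,0,0,0],[-0.04,0,0,0],[-0.06,0,0,0],[-0.075,0,0,0],[-0.075,0,0,0],[-0.075,0,0,0]]]'; python3 go.py 0.6 0.0069 .0284 .045
```

```text
time_s: 9.15
eef_pos: [0.6006, 0.0069, 0.0297]
eef_rot: [-0.005, -0.023, 1.0, 0.0]
wrist_force: [-17.3, 0.1, 11.4]
opening: 0.099
grasp_force: 60.9
t 9.2 pos [0.6006 0.0069 0.0297] toolx yaw -3.0959 tilt [ 0.01   0.001 -1.   ] q6 -1.8
row [ 0.0027 -0.      0.0066] 0.0005 rows needed 1.0
```

```bash
python3 -m handwheel '[[[0.012,0,0.005,0],[0.012,0,0.005,0],[0.012,0,0.005,0],[0.012,0,0.005,0],[0.012,0,0.005,0],[0.012,0,0.005,0]]]' 60; python3 -m handwheel '[[[0,0,-0.1,0],[0,0,-0.35,0],[0.2,0,-0.6,0],[0.5,0,-0.6,0],[0.7,0.2,-0.6,0],[0.7,0.4,-0.6,0],[0.7,0.6,-0.6,0],[0.7,0.8,-0.6,0],[0.7,0.8,-0.6,0]]]' 85;  python3 - <<'E'
from meas import *
from bench import ctrl
import go
for n in ("top","scene"):
    c=ctrl.camera(n);np.savez(n+"3.npz",**c)
    for k,p in(("yellow",(.59,.005)),("red",(.574,.33))):
        try: print(n,cass(c,k,p))
        except Exception as e: print(n,k,e)
cv2.imwrite("pics/t3.png",np.hstack([cv2.resize(c["color"][225:365,280:420,::-1],(600,600)),]))
go.go(.5388,.3222,.1,.271)
E
```

```text
time_s: 9.9
eef_pos: [0.6027, 0.0064, 0.0293]
eef_rot: [0.0, -0.023, 1.0, -0.0]
wrist_force: [0.7, 0.3, 0.9]
opening: 0.704
grasp_force: 0.0
time_s: 11.02
eef_pos: [0.4557, 0.1621, 0.1508]
eef_rot: [0.001, -0.024, 1.0, 0.0]
wrist_force: [0.6, -0.3, 0.3]
opening: 0.997
grasp_force: 0.0
top ((array([0.59769739, 0.02463254]), 52.46052932739258, 33.26941680908203, np.float64(0.25589768966547943)), ('fin cloud', array([0.6356, 0.0112, 0.0473]), 559), ('fintop', (array([0.6298, 0.0129, 0.048 ]), np.float64(0.0474), 465)))
top ((array([0.5819082 , 0.33356458]), 102.49409484863281, 70.50614929199219, np.float64(0.2650874429942589)), ('fin cloud', array([0.5469, 0.3223, 0.0484]), 48), ('fintop', (array([0.5475, 0.323 , 0.048 ]), np.float64(0.0486), 41)))
scene ((array([0.59967938, 0.03356083]), 49.37009048461914, 42.40125274658203, np.float64(1.5290862972762391)), ('fin cloud', array([0.6387, 0.0193, 0.0446]), 340), ('fintop', (array([0.6321, 0.0204, 0.048 ]), np.float64(0.0457), 233)))
scene ((array([0.57669733, 0.33520325]), 119.26156616210938, 69.17144775390625, np.float64(0.27442383663056114)), ('fin cloud', array([0.5417, 0.3263, 0.0468]), 92), ('fintop', (array([0.5395, 0.3238, 0.048 ]), np.float64(0.0485), 56)))
t 11.1 pos [0.4559 0.16   0.1503] toolx yaw -3.0953 tilt [-0.001 -0.    -1.   ] q6 -1.53
row [-0.4515  0.7909  0.2517] -0.1498 rows needed 4.0
```

View pics/t3.png

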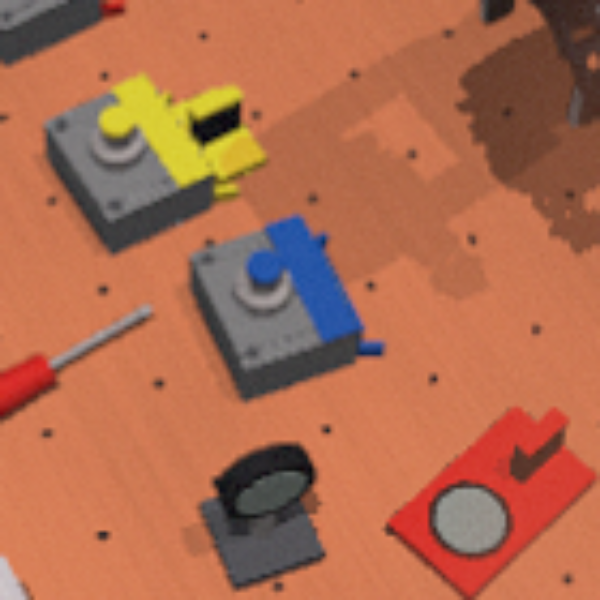

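Yellow sits in its dock with only the fin end outside, at crop (215,115). Red hasn't moved.

```bash
python3 -m handwheel '[[[-0.1,0.2,0,-0.05],[-0.22,0.4,0,-0.1],[-0.34,0.6,0,-0.15],[-0.452,0.793,0.15,-0.15],[-0.452,0.793,0.15,-0.15],[-0.452,0.793,0.15,-0.15]]]' 85; python3 go.py .5385 .323 .0275 .271
```

```text
time_s: 11.88
eef_pos: [0.5391, 0.3211, 0.1195]
eef_rot: [-0.0, -0.134, 0.991, -0.0]
wrist_force: [0.4, 1.0, -0.4]
opening: 0.994
grasp_force: 0.0
t 11.9 pos [0.5391 0.3211 0.1195] toolx yaw -2.8726 tilt [ 0.001 -0.001 -1.   ] q6 -1.49
row [-1.000e-04  1.020e-02  4.601e-01] -0.0013 rows needed 2.0
```

```bash
python3 -m handwheel '[[[0,0.01,0.15,0],[0,0.01,0.3,0],[0,0.01,0.46,0],[0,0.01,0.46,0],[0,0.01,0.46,0],[0,0.01,0.46,0]]]' 85; python3 -m handwheel '[[[0,0,0,0],[0,0,0,0],[0,0,0,0],[0,0,0,0],[0,0,0,0],[0,0,0,0],[0,0,0,0],[0,0,0,0],[0,0,0,0],[0,0,0,0]]]' 0; python3 -m handwheel '[[[0,0,-0.1,0],[0,0,-0.25,0],[0,0,-0.25,0],[0,0,-0.25,0]]]'; python3 go.py .495 -.18 .078 .066
```

```text
time_s: 12.62
eef_pos: [0.5399, 0.3246, 0.0298]
eef_rot: [0.002, -0.134, 0.991, 0.0]
wrist_force: [0.9, -0.3, 0.1]
opening: 0.995
grasp_force: 0.0
time_s: 13.88
eef_pos: [0.5382, 0.3245, 0.0274]
eef_rot: [0.0, -0.135, 0.991, 0.0]
wrist_force: [-1.3, 0.4, 3.8]
opening: 0.112
grasp_force: 58.9
time_s: 14.38
eef_pos: [0.5379, 0.3241, 0.0768]
eef_rot: [-0.0, -0.135, 0.991, -0.0]
wrist_force: [-0.2, -0.5, -2.1]
opening: 0.11
grasp_force: 58.7
t 14.4 pos [0.5379 0.3241 0.0768] toolx yaw -2.8717 tilt [ 0.001 -0.    -1.   ] q6 -1.49
row [ 0.8785 -2.3721 -0.0051] 0.1359 rows needed 9.0
```

```bash
python3 -m handwheel '[[[0.22,0.06,0,0.05],[0.24,0.05,0,0.1],[0.3,-0.15,0,0.136],[0.36,-0.4,0,0.136],[0.43,-0.65,0,0.136],[0.5,-0.9,0,0.136],[0.5,-0.9,0,0.136]]]'; python3 go.py .4934 -.1793 .078 .066
```

```text
time_s: 15.25
eef_pos: [0.4889, 0.1211, 0.076]
eef_rot: [-0.001, -0.031, 1.0, -0.0]
wrist_force: [-0.1, 1.1, -3.0]
opening: 0.108
grasp_force: 59.0
t 15.2 pos [0.4889 0.1211 0.076 ] toolx yaw -3.0804 tilt [ 0.003 -0.001 -1.   ] q6 -1.62
row [ 0.0695 -1.5004 -0.009 ] -0.0032 rows needed 5.0
```

```bash
python3 -m handwheel '[[[0.01,-0.25,0,0],[0.02,-0.5,0,0],[0.03,-0.75,0,0],[0.04,-0.95,0,0],[0.04,-0.95,0,0]]]'; python3 go.py .4934 -.1793 .036 .066
```

```text
time_s: 15.88
eef_pos: [0.4946, -0.0676, 0.0769]
eef_rot: [-0.0, -0.031, 1.0, -0.0]
wrist_force: [-0.1, 0.4, 0.4]
opening: 0.004
grasp_force: 0.0
t 15.9 pos [ 0.4946 -0.0676  0.0769] toolx yaw -3.0789 tilt [ 0. -0. -1.] q6 -2.01
row [ 0.0412 -0.5571  0.2046] -0.0022 rows needed 2.0
```

The gripper is shut on nothing, so I've lost the cassette and need to look.

```bash
python3 - <<'E'
from meas import *
from bench import ctrl
import go
ims=[]
for n in ("scene","top"):
    c=ctrl.camera(n);np.savez(n+"4.npz",**c);ims.append(c["color"][...,::-1])
    try: print(n,cass(c,"red",(.5,-.0)))
    except Exception as e: print(n,e)
cv2.imwrite("pics/t4.png",np.hstack([cv2.resize(ims[0][160:400,240:480],(400,400)),cv2.resize(ims[1][170:370,160:400],(400,400))]))
E
```

```text
scene ((array([0.52163452, 0.01830446]), 125.0601577758789, 17.375749588012695, np.float64(0.8860115238532877)), ('fin cloud', array([0.5444, 0.0062, 0.0464]), 327), ('fintop', (array([0.5432, 0.004 , 0.048 ]), np.float64(0.0484), 235)))
top ((array([0.53273236, 0.03637023]), 68.46233367919922, 11.858464241027832, np.float64(0.8835074200593134)), ('fin cloud', array([0.5559, 0.023 , 0.0473]), 313), ('fintop', (array([0.5553, 0.0241, 0.048 ]), np.float64(0.0488), 210)))
```

View pics/t4.png

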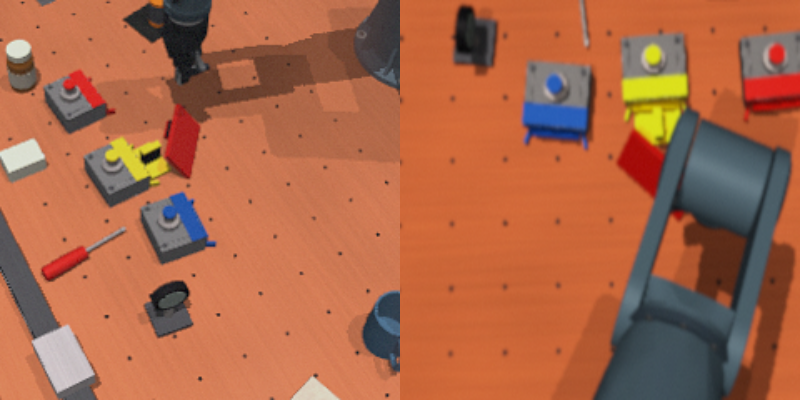

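Carrying it past, I dragged the red cassette into the yellow fin. It now lies tilted in front of the yellow dock, at top crop (650,170). I'll move the arm away and look closely.

```bash
python3 -m handwheel '[[[0,0,-0.2,0],[0.2,-0.2,-0.5,0],[0.4,-0.4,-0.6,0],[0.6,-0.6,-0.6,0],[0.7,-0.8,-0.6,0],[0.7,-1,-0.6,0],[0.7,-1,-0.6,0]]]' 85; python3 - <<'E'
from meas import *
from bench import ctrl
import go
ims=[]
for n in ("scene","top"):
    c=ctrl.camera(n);np.savez(n+"5.npz",**c);ims.append(c["color"][...,::-1])
    X=cloud(c);m=(mask(c,"red")>0)|((hsv(c)[...,2]<60))
    s=(mask(c,"red")>0)&(np.linalg.norm(X[...,:2]-(.53,.02),axis=2)<.13)
    P=X[s];print(n,len(P),"z",np.percentile(P[:,2],[2,25,50,75,98]).round(3))
    A=np.c_[P[:,0]-.53,P[:,1]-.02,np.ones(len(P))];print("plane",np.linalg.lstsq(A,P[:,2],rcond=None)[0],rect(P))
cv2.imwrite("pics/t5.png",np.hstack([cv2.resize(ims[0][210:290,300:380],(400,400),interpolation=2),cv2.resize(ims[1][200:280,260:340],(400,400),interpolation=2)]))
go.go(0.5,-.17,.3,0.066)
E
```

```text
time_s: 16.85
eef_pos: [0.3682, -0.2756, 0.1972]
eef_rot: [0.0, -0.032, 0.999, -0.0]
wrist_force: [-0.1, 0.5, -0.4]
opening: 0.997
grasp_force: 0.0
scene 586 z [0.006 0.021 0.036 0.052 0.062]
plane [ 0.83381133 -0.61249646  0.02437615] (array([ 0.52709857, -0.00989878]), 164.1932373046875, 59.6424446105957, np.float64(0.9093609884476392))
top 1040 z [0.009 0.022 0.039 0.055 0.065]
plane [-2.76903949  1.20954265  0.07061652] (array([ 0.51057925, -0.01052921]), 173.92718505859375, 96.34111022949219, np.float64(0.48515244999553353))
t 16.9 pos [ 0.3682 -0.2732  0.1967] toolx yaw -3.0747 tilt [ 0.001  0.002 -1.   ] q6 -2.54
row [-0.6918  0.4719 -0.5161] 0.0006 rows needed 4.0
```

View pics/t5.png

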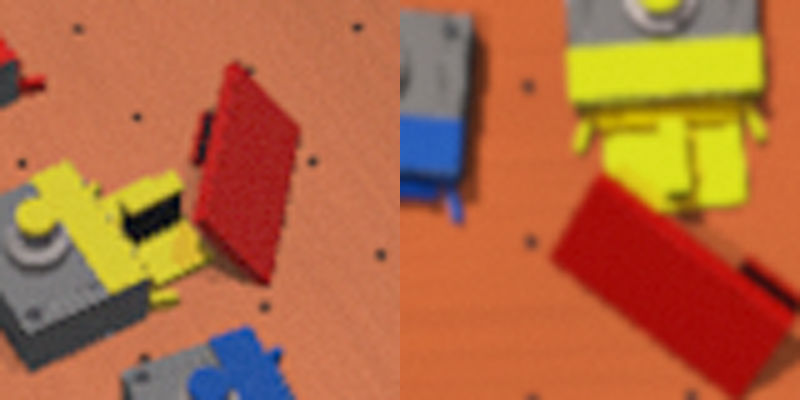

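The red cassette is upside down. It rests on one long edge and the top of its fin, with its underside facing up toward the robot. The high edge is about 60 mm up, on the yellow-dock side. I'll grip that edge so the slab stands vertical, carry it to open bench and tip it onto its underside. First I'll measure the slab.

```bash
python3 - <<'E'
from meas import *
for n in("top","scene"):
    c=dict(np.load(n+"5.npz"));X=cloud(c);b,l=blobs(cv2.erode(mask(c,"red"),np.ones((2,2))),100)
    i=min(b,key=lambda q:np.linalg.norm(np.median(X[l==q[0]],0)[:2]-(.53,.01)))[0]
    s=(l==i);P=X[s];P=P[(P[:,2]<.08)&(P[:,2]>-.01)]
    o=P.mean(0);
    for _ in range(3):
        U,S,V=np.linalg.svd(P-o,full_matrices=False);nr=V[2]*np.sign(V[2][2]);r=(P-o)@nr;P=P[abs(r)<.008];o=P.mean(0)
    print(n,len(P),"ctr",o.round(4),"normal",nr.round(3),"tilt deg",np.degrees(np.arccos(nr[2])).round(1),"long",V[0].round(3),"yaw",np.arctan2(V[0][1],V[0][0]).round(3))
    q=(P-o)@V.T;print(" extents",np.percentile(q[:,0],[1,99]).round(4),np.percentile(q[:,1],[1,99]).round(4),"z",np.percentile(P[:,2],[1,99]).round(4))
    hi=P[P[:,2]>.048];print(" high strip",hi.mean(0).round(4),len(hi))
E
```

```text
top 900 ctr [0.5299 0.0039 0.0395] normal [-0.617  0.485  0.62 ] tilt deg 51.7 long [-0.597 -0.802  0.033] yaw -2.211
 extents [-0.0574  0.0552] [-0.0369  0.0318] z [0.0099 0.0652]
 high strip [ 0.5393 -0.006   0.0566] 339
scene 511 ctr [0.5364 0.0138 0.0349] normal [-0.624  0.495  0.605] tilt deg 52.8 long [0.632 0.774 0.019] yaw 0.886
 extents [-0.0601  0.0562] [-0.036   0.0346] z [0.0058 0.0642]
 high strip [0.5495 0.0049 0.0559] 135
```

```bash
python3 go.py .5496 .0033 .13 .9
```

```text
t 16.9 pos [ 0.3682 -0.2732  0.1967] toolx yaw -3.0747 tilt [ 0.001  0.002 -1.   ] q6 -2.54
row [-0.9976  1.3185  0.3352] -0.5554 rows needed 6.0
```

```bash
python3 -m handwheel '[[[-0.15,0.2,0,0],[-0.35,0.45,0,0],[-0.55,0.7,0,-0.1],[-0.75,0.95,0,-0.2],[-0.9,0.98,0,-0.3],[-0.9,0.98,0.1,-0.42],[-0.9,0.98,0.1,-0.5554],[-0.9,0.98,0.1,-0.5554],[-0.9,0.98,0.1,-0.5554]]]' 66; python3 go.py .5496 .0033 .047 .9
```

```text
time_s: 18.08
eef_pos: [0.5345, -0.0661, 0.1775]
eef_rot: [0.0, -0.434, 0.901, -0.0]
wrist_force: [-0.4, 0.7, 0.2]
opening: 0.773
grasp_force: 0.0
t 18.1 pos [ 0.5345 -0.0661  0.1775] toolx yaw -2.2443 tilt [-0. -0. -1.] q6 -2.81
row [-0.3183  0.1576  0.6525] -0.0018 rows needed 3.0
```

```bash
python3 -m handwheel '[[[-0.2,0.1,0,0],[-0.318,0.158,0.1,0],[-0.318,0.158,0.3,0],[-0.318,0.158,0.5,0],[-0.318,0.158,0.6525,0],[-0.318,0.158,0.6525,0],[-0.318,0.158,0.6525,0]]]' 66; python3 -m handwheel '[[[0,0,0,0],[0,0,0,0],[0,0,0,0],[0,0,0,0],[0,0,0,0],[0,0,0,0],[0,0,0,0],[0,0,0,0]]]' 0; python3 - <<'E'
from meas import *
from bench import ctrl
c=ctrl.camera("scene")
cv2.imwrite("pics/s6.png",cv2.resize(c["color"][190:290,280:400,::-1],None,fx=4,fy=4,interpolation=2))
E
```

```text
time_s: 18.95
eef_pos: [0.5504, 0.0021, 0.0482]
eef_rot: [0.001, -0.434, 0.901, -0.001]
wrist_force: [0.6, 0.6, -0.7]
opening: 0.771
grasp_force: 0.0
time_s: 19.95
eef_pos: [0.5494, 0.0022, 0.0467]
eef_rot: [-0.0, -0.435, 0.901, 0.0]
wrist_force: [0.3, -0.6, -0.2]
opening: 0.0
grasp_force: 0.0
```

View pics/s6.png

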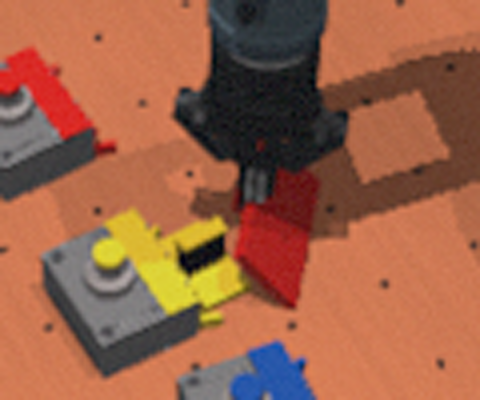

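The fingers closed on the dock side of the slab and missed the edge, because the grip was too shallow. I'll re-measure and go deeper.

```bash
python3 -m handwheel '[[[0,0,-0.2,0],[0,0,-0.5,0],[0.3,0,-0.7,0],[0.6,-0.2,-0.7,0],[0.9,-0.5,-0.7,0],[0.9,-0.8,-0.7,0],[0.9,-0.8,-0.7,0]]]' 85; cat > slab.py <<'E'
from meas import *
from bench import ctrl
def slab(near):
    for n in("top","scene"):
        c=ctrl.camera(n);X=cloud(c);b,l=blobs(cv2.erode(mask(c,"red"),np.ones((2,2))),80)
        i=min(b,key=lambda q:np.linalg.norm(np.median(X[l==q[0]],0)[:2]-near))[0]
        P=X[l==i];P=P[(P[:,2]<.12)&(P[:,2]>-.01)];o=P.mean(0)
        for _ in range(3):
            U,S,V=np.linalg.svd(P-o,full_matrices=False);nr=V[2]*np.sign(V[2][2]);r=(P-o)@nr;P=P[abs(r)<.008];o=P.mean(0)
        print(n,len(P),"ctr",o.round(4),"normal",nr.round(3),"tilt deg",np.degrees(np.arccos(nr[2])).round(1),"yaw",(np.arctan2(V[0][1],V[0][0])%np.pi).round(3))
        q=(P-o)@V.T;print(" extents",np.percentile(q[:,0],[1,99]).round(4),np.percentile(q[:,1],[1,99]).round(4),"z",np.percentile(P[:,2],[1,99]).round(4))
    return c
E
python3 - <<'E'
from slab import *
slab((.53,.005))
E
```

```text
time_s: 20.88
eef_pos: [0.5634, -0.2416, 0.1869]
eef_rot: [0.0, -0.433, 0.901, -0.001]
wrist_force: [-0.0, -0.5, 0.5]
opening: 0.991
grasp_force: 0.0
top 896 ctr [0.5299 0.0041 0.0396] normal [-0.618  0.488  0.616] tilt deg 52.0 yaw 0.935
 extents [-0.0576  0.0551] [-0.0368  0.0318] z [0.0101 0.0655]
scene 509 ctr [0.5358 0.0136 0.0345] normal [-0.624  0.495  0.604] tilt deg 52.9 yaw 0.889
 extents [-0.0608  0.057 ] [-0.0373  0.0343] z [0.0039 0.0624]
```

```bash
python3 - <<'E'
from h import *
c=dict(np.load("scene5.npz"));t=dict(np.load("top5.npz"))
def proj(c,P):
    T=np.linalg.inv(c["pose"]);return cv2.projectPoints(np.array([P],float),cv2.Rodrigues(T[:3,:3])[0],T[:3,3],c["K"],c["distortion"])[0].ravel().round(1)
print("tip scene",proj(c,(.5494,.0022,.039)),"top",proj(t,(.5494,.0022,.039)))
f=lambda X,Y:((X+.5)/5-.5+300,(Y+.5)/5-.5+210)
g=lambda X,Y:((X-400+.5)/5-.5+260,(Y+.5)/5-.5+200)
for n,a,b in(("front-high-under",(195,215),(600,178)),("front-low-under",(268,285),(553,258)),("rear-low-under",(298,130),(737,398)),("rear-high",(237,62),(790,320))):
    print(n,tri(c,f(*a),t,g(*b)))
E
```

```text
tip scene [343.7 242.8] top [315.4 249.9]
front-high-under (array([0.58555763, 0.03885628, 0.05658929]), [np.float64(1.500990647462336), np.float64(1.5009906474622399)])
front-low-under (array([ 0.55129347,  0.06656169, -0.00129182]), [np.float64(0.26273626361004015), np.float64(0.26273626360991126)])
rear-low-under (array([ 0.47823562, -0.02489258,  0.00102631]), [np.float64(0.50974411344522), np.float64(0.5097441134452526)])
rear-high (array([ 0.5116133 , -0.04997577,  0.05917174]), [np.float64(1.5931026098017922), np.float64(1.5931026098017582)])
```

```bash
python3 go.py .5436 .0033 .12 .9
```

```text
t 21.0 pos [ 0.5634 -0.2412  0.1865] toolx yaw -2.2454 tilt [ 0.    -0.001 -1.   ] q6 -3.06
row [-0.8931  0.841   0.3315] -0.0025 rows needed 5.0
```

```bash
python3 -m handwheel '[[[-0.2,0.2,0,0],[-0.4,0.4,0,0],[-0.6,0.6,0,0],[-0.8,0.75,0,0],[-0.893,0.841,0,0],[-0.893,0.841,0.15,0],[-0.893,0.841,0.33,0],[-0.893,0.841,0.33,0],[-0.893,0.841,0.33,0]]]' 85; python3 go.py .5436 .0033 .024 .9
```

```text
time_s: 22.1
eef_pos: [0.5425, 0.0064, 0.122]
eef_rot: [0.0, -0.435, 0.901, -0.0]
wrist_force: [-0.2, -0.3, 0.9]
opening: 0.992
grasp_force: 0.0
t 22.1 pos [0.5425 0.0064 0.122 ] toolx yaw -2.2422 tilt [-0.001 -0.001 -1.   ] q6 -2.68
row [ 0.0092 -0.0134  0.49  ] -0.0004 rows needed 2.0
```

```bash
python3 -m handwheel '[[[0,0,0.15,0],[0,0,0.3,0],[0,0,0.48,0],[0,0,0.48,0],[0,0,0.48,0],[0,0,0.48,0]]]' 85; python3 -m handwheel '[[[0,0,0,0],[0,0,0,0],[0,0,0,0]]]' 45; python3 -m handwheel '[[[0,0,0,0],[0,0,0,0],[0,0,0,0]]]' 25;python3 -m handwheel '[[[0,0,0,0],[0,0,0,0],[0,0,0,0],[0,0,0,0],[0,0,0,0],[0,0,0,0]]]' 0; python3 - <<'E'
from slab import *
c=slab((.53,.005))
cv2.imwrite("pics/s7.png",cv2.resize(c["color"][190:290,280:400,::-1],None,fx=4,fy=4,interpolation=2))
E
```

```text
time_s: 22.85
eef_pos: [0.5439, 0.0059, 0.027]
eef_rot: [0.002, -0.435, 0.901, -0.001]
wrist_force: [-0.9, -0.4, -1.0]
opening: 0.997
grasp_force: 0.0
time_s: 23.22
eef_pos: [0.5422, 0.0062, 0.025]
eef_rot: [0.0, -0.435, 0.901, -0.0]
wrist_force: [-0.4, 0.2, -0.2]
opening: 0.527
grasp_force: 0.0
time_s: 23.6
eef_pos: [0.5425, 0.0061, 0.025]
eef_rot: [0.0, -0.435, 0.901, -0.0]
wrist_force: [0.1, -0.5, 1.2]
opening: 0.293
grasp_force: 0.6
time_s: 24.35
eef_pos: [0.5415, 0.007, 0.0264]
eef_rot: [-0.001, -0.435, 0.901, 0.001]
wrist_force: [-7.4, 2.6, 19.2]
opening: 0.206
grasp_force: 55.6
top 164 ctr [ 0.5011 -0.0135  0.0301] normal [-0.664  0.551  0.505] tilt deg 59.7 yaw 2.058
 extents [-0.0329  0.0254] [-0.0204  0.0238] z [0.0092 0.0588]
scene 257 ctr [0.5465 0.0331 0.0363] normal [-0.675  0.536  0.507] tilt deg 59.5 yaw 0.751
 extents [-0.0681  0.0396] [-0.0384  0.0427] z [0.0058 0.0671]
```

View pics/s7.png

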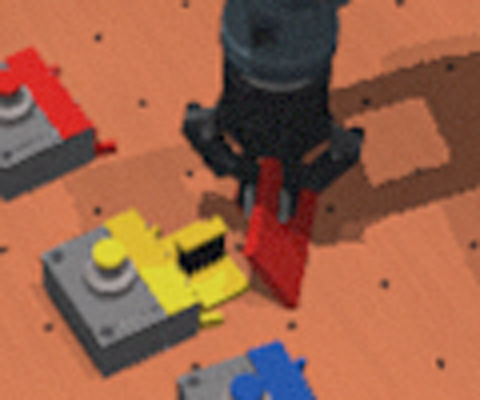

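It's gripped now, at 55 N with the slab about 60° from flat. I'll lift.

```bash
python3 -m handwheel '[[[0,0,-0.05,0],[0,0,-0.12,0],[0,0,-0.2,0],[0,0,-0.2,0],[0,0,-0.2,0],[0,0,-0.2,0]]]' 0; python3 - <<'E'
from slab import *
c=slab((.53,.005))
E
```

```text
time_s: 25.2
eef_pos: [0.5416, 0.0063, 0.0641]
eef_rot: [-0.001, -0.434, 0.901, 0.0]
wrist_force: [0.5, 0.2, -1.8]
opening: 0.096
grasp_force: 64.2
top 459 ctr [ 0.6281 -0.1746  0.039 ] normal [-0.8   -0.048  0.598] tilt deg 53.3 yaw 1.613
 extents [-0.0432  0.046 ] [-0.0194  0.0296] z [0.0125 0.0525]
scene 155 ctr [ 0.642  -0.1665  0.0499] normal [-0.665 -0.053  0.745] tilt deg 41.9 yaw 1.637
 extents [-0.0444  0.0447] [-0.0474  0.0171] z [0.04   0.0829]
```

```bash
python3 -m handwheel '[[[0,0.15,-0.05,0],[0,0.3,-0.05,0],[0,0.45,-0.05,0],[0,0.45,0,0],[0,0.45,0,0],[0,0.45,0.1,0],[0,0.45,0.14,0],[0,0.45,0.14,0],[0,0.45,0.14,0]]]' 0; python3 - <<'E'
from slab import *
c=slab((.47,.062))
cv2.imwrite("pics/s8.png",cv2.resize(c["color"][210:310,320:440,::-1],None,fx=4,fy=4,interpolation=2))
E
```

```text
time_s: 26.42
eef_pos: [0.4722, 0.0619, 0.0369]
eef_rot: [0.0, -0.434, 0.901, -0.0]
wrist_force: [0.3, -0.3, -1.8]
opening: 0.095
grasp_force: 64.6
top 438 ctr [ 0.628  -0.1742  0.0385] normal [-0.816 -0.05   0.576] tilt deg 54.8 yaw 1.628
 extents [-0.0433  0.0454] [-0.0192  0.0277] z [0.0135 0.0538]
scene 147 ctr [ 0.6415 -0.1663  0.0497] normal [-0.67  -0.066  0.739] tilt deg 42.3 yaw 1.633
 extents [-0.0429  0.0455] [-0.0482  0.0163] z [0.0394 0.0841]
```

View pics/s8.png

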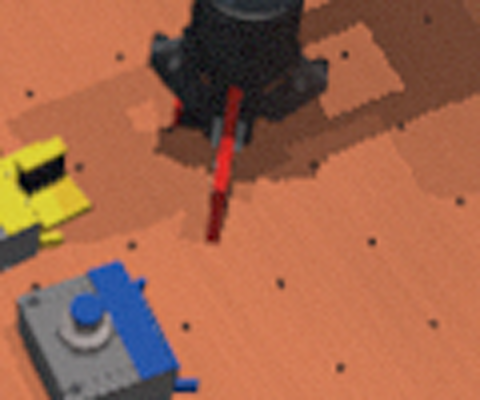

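The slab stands vertical with its fin pointing left, at crop (178,110). I'll lower it until it touches.

```bash
for i in 1; do python3 -m handwheel '[[[0,0,0.02,0],[0,0,0.03,0],[0,0,0.04,0],[0,0,0.04,0],[0,0,0.04,0]]]' 0; python3 -m handwheel '[[[0,0,0.01,0],[0,0,0.02,0],[0,0,0.02,0],[0,0,0.02,0]]]' 0; done
```

```text
time_s: 27.15
eef_pos: [0.4754, 0.0604, 0.0361]
eef_rot: [0.001, -0.435, 0.9, -0.003]
wrist_force: [-22.8, -8.0, 68.3]
opening: 0.101
grasp_force: 77.7
time_s: 27.65
eef_pos: [0.4773, 0.0591, 0.0359]
eef_rot: [0.002, -0.435, 0.9, -0.004]
wrist_force: [-35.4, -13.1, 103.7]
opening: 0.099
grasp_force: 92.4
```

```bash
python3 -m handwheel '[[[0,0,-0.03,0],[0,0,-0.058,0],[0,0,-0.058,0],[0,0,-0.058,0]]]' 0
```

```text
time_s: 28.15
eef_pos: [0.4719, 0.0622, 0.0363]
eef_rot: [-0.0, -0.435, 0.901, -0.0]
wrist_force: [-0.7, -0.4, 6.8]
opening: 0.097
grasp_force: 66.4
```

```bash
python3 -m handwheel '[[[0,0,0,0],[0,0,0,0],[0,0,0,0],[0,0,-0.05,0],[0,0,-0.08,0],[0,0.03,-0.08,0],[0,0.06,-0.08,0],[0,0.1,-0.08,0],[0,0.14,-0.08,0]]]' 40;  python3 -m handwheel '[[[0,0.03,0,0],[0,0.06,0,0],[0,0.1,0,0],[0,0.1,0,0]]]' 50; python3 - <<'E'
from slab import *
slab((.45,.08))
E
```

```text
time_s: 29.28
eef_pos: [0.449, 0.0802, 0.0522]
eef_rot: [-0.0, -0.435, 0.901, 0.0]
wrist_force: [-0.3, -0.1, 0.2]
opening: 0.47
grasp_force: 0.0
time_s: 29.78
eef_pos: [0.4335, 0.0925, 0.0523]
eef_rot: [-0.0, -0.435, 0.901, 0.0]
wrist_force: [0.0, -0.3, -0.1]
opening: 0.59
grasp_force: 0.0
top 452 ctr [ 0.6279 -0.1736  0.0383] normal [-0.821 -0.054  0.568] tilt deg 55.4 yaw 1.613
 extents [-0.0443  0.0452] [-0.0198  0.03  ] z [0.0125 0.0539]
scene 155 ctr [ 0.6423 -0.1672  0.0499] normal [-0.655 -0.055  0.754] tilt deg 41.1 yaw 1.645
 extents [-0.0431  0.0429] [-0.0469  0.016 ] z [0.0399 0.0811]
```

```bash
python3 - <<'E'
from slab import *
for n in("scene","top"):
    c=ctrl.camera(n);X=cloud(c);b,l=blobs(mask(c,"red"),8)
    for i,a,ce,bx in b:
        P=X[l==i];p=np.median(P,0)
        if .3<p[0]<.58 and -.1<p[1]<.25: print(n,a,ce,bx,p.round(3),P[:,2].min().round(3),P[:,2].max().round(3))
E
```

```text
scene 20 [364.9 235. ] [364 230   3  11] [0.479 0.006 0.04 ] 0.035 0.043
scene 93 [375.9 250.3] [373 234   7  36] [0.489 0.085 0.068] -0.0 0.118
top 24 [275.8 269.6] [273 267   8   5] [0.5   0.098 0.072] 0.063 0.075
top 35 [315.8 279.5] [310 275  12  11] [0.475 0.002 0.042] 0.0 1.386
top 69 [307.4 294. ] [302 289  12  11] [0.441 0.024 0.07 ] -0.002 0.399
```

The slab still stands freely at about (.470,.061); the open fingers passed over it. I'll push it over with closed fingers from the fin side.

```bash
python3 -m handwheel '[[[0,0,-0.25,0],[0,0,-0.45,0],[0,0,-0.45,0],[0,-0.2,-0.45,0],[0,-0.45,-0.45,0],[0,-0.45,-0.45,0],[0,-0.45,-0.45,0]]]' 0; python3 go.py .5055 .048 .043 .9
```

```text
time_s: 30.85
eef_pos: [0.5034, 0.0363, 0.141]
eef_rot: [-0.001, -0.434, 0.901, 0.001]
wrist_force: [-0.6, -0.7, 0.6]
opening: -0.001
grasp_force: 0.0
t 30.9 pos [0.5034 0.0363 0.141 ] toolx yaw -2.2433 tilt [ 0.001  0.003 -1.   ] q6 -2.63
row [-0.0533  0.0269  0.4898] -0.0011 rows needed 2.0
```

```bash
python3 -m handwheel '[[[-0.053,0.02,0.15,0],[-0.053,0.02,0.3,0],[-0.053,0.02,0.49,0],[-0.053,0.02,0.49,0],[-0.053,0.02,0.49,0]]]' 0; python3 -m handwheel '[[[0,0.04,0,0],[0,0.08,0,0],[0,0.11,0,0],[0,0.14,0,0],[0,0.17,0,0],[0,0.2,0,0],[0,0.23,0,0],[0,0.23,0,0]]]' 0; cat > lst.py <<'E'
from slab import *
for n in("scene","top"):
    c=ctrl.camera(n);X=cloud(c);b,l=blobs(mask(c,"red"),8)
    for i,a,ce,bx in b:
        P=X[l==i];p=np.median(P,0)
        if .3<p[0]<.58 and -.1<p[1]<.25: print(n,a,ce,bx,p.round(3),P[:,2].min().round(3),P[:,2].max().round(3))
E
python3 lst.py
```

```text
time_s: 31.48
eef_pos: [0.5082, 0.0473, 0.0454]
eef_rot: [0.0, -0.435, 0.901, -0.0]
wrist_force: [0.6, -0.4, 0.3]
opening: 0.001
grasp_force: 0.0
time_s: 32.48
eef_pos: [0.4716, 0.0758, 0.0443]
eef_rot: [-0.0, -0.435, 0.901, 0.0]
wrist_force: [-0.1, -0.7, 0.5]
opening: -0.0
grasp_force: 0.0
scene 384 [389.7 258. ] [376 240  26  34] [0.443 0.094 0.009] -0.003 1.27
top 275 [285.1 307.4] [272 299  22  22] [0.412 0.078 0.012] 0.003 1.386
top 27 [308.  301.7] [306 298   5   9] [0.423 0.023 0.01 ] -0.002 0.017
```

It toppled flat. I'll clear the view and measure it.

```bash
python3 -m handwheel '[[[0,-0.1,-0.1,0],[0,-0.2,-0.4,0],[0.2,-0.4,-0.6,0],[0.4,-0.6,-0.6,0],[0.5,-0.8,-0.6,0.1],[0.5,-0.95,-0.6,0.2],[0.5,-0.95,-0.6,0.2]]]' 85; python3 - <<'E'
from meas import *
from bench import ctrl
for n in ("top","scene"):
    c=ctrl.camera(n);np.savez(n+"9.npz",**c)
    print(n,cass(c,"red",(.43,.08)),"\n   pins",pin(c,(.67,-.169)),pin(c,(.674,.0087)))
    X=cloud(c);m=mask(c,"yellow")>0;d=m&(X[...,2]>.036)&(X[...,2]<.056)&(X[...,0]<.62)&(X[...,0]>.56)&(abs(X[...,1])<.06);print("  yfin",ray(c,np.argwhere(d)[:,::-1],.048).mean(0).round(4),d.sum())
E
```

```text
time_s: 33.45
eef_pos: [0.5595, -0.123, 0.1643]
eef_rot: [0.0, -0.294, 0.956, -0.0]
wrist_force: [-1.2, 0.6, 0.1]
opening: 0.994
grasp_force: 0.0Traceback (most recent call last):
  File "<stdin>", line 5, in <module>
  File "meas.py", line 27, in pin
    return ray(c,np.argwhere(s)[:,::-1],.082).mean(0)[:2].round(4),X[s][:,2].mean().round(4),int(s.sum())
           ~~~^^^^^^^^^^^^^^^^^^^^^^^^^^^^^^^
  File "h.py", line 5, in ray
    n=cv2.undistortPoints(px,c["K"],c["distortion"]).reshape(-1,2)
      ~~~~~~~~~~~~~~~~~~~^^^^^^^^^^^^^^^^^^^^^^^^^^^
cv2.error: OpenCV(4.12.0) /io/opencv/modules/calib3d/src/undistort.dispatch.cpp:347: error: (-215:Assertion failed) CV_IS_MAT(_src) && CV_IS_MAT(_dst) && (_src->rows == 1 || _src->cols == 1) && (_dst->rows == 1 || _dst->cols == 1) && _src->cols + _src->rows - 1 == _dst->rows + _dst->cols - 1 && (CV_MAT_TYPE(_src->type) == CV_32FC2 || CV_MAT_TYPE(_src->type) == CV_64FC2) && (CV_MAT_TYPE(_dst->type) == CV_32FC2 || CV_MAT_TYPE(_dst->type) == CV_64FC2) in function 'cvUndistortPointsInternal'
```

```bash
python3 - <<'E'
from meas import *
from bench import ctrl
for n in ("top","scene"):
    c=ctrl.camera(n);np.savez(n+"9.npz",**c)
    print(n,cass(c,"red",(.43,.08)))
    X=cloud(c);m=mask(c,"yellow")>0;d=m&(X[...,2]>.036)&(X[...,2]<.056)&(X[...,0]<.613)&(X[...,0]>.56)&(abs(X[...,1])<.06);print("  yfin",ray(c,np.argwhere(d)[:,::-1],.048).mean(0).round(4),d.sum())
    # seam: yellow slab rear corners at z=.01
    s=m&(X[...,2]<.02)&(X[...,0]<.62)&(X[...,0]>.54)&(abs(X[...,1])<.06);P=ray(c,np.argwhere(s)[:,::-1],.01);print("  yslab x min",np.percentile(P[:,0],[1,5]).round(4),"y",np.percentile(P[:,1],[2,98]).round(4))
E
python3 go.py .4 .04 .12 .9
```

```text
top ((array([0.45030457, 0.05563344]), 119.68522644042969, 69.4615249633789, np.float64(0.9325812231500947)), ('fin cloud', array([0.4295, 0.0271, 0.0505]), 72), ('fintop', (array([0.429, 0.027, 0.048]), np.float64(0.0503), 71)))
  yfin [0.5952 0.0035 0.048 ] 74
  yslab x min [0.5728 0.5755] y [-0.0359  0.0477]
scene ((array([0.45420804, 0.05998663]), 121.8239517211914, 68.11954498291016, np.float64(0.9354624971334511)), ('fin cloud', array([0.4332, 0.0325, 0.0462]), 57), ('fintop', (array([0.4325, 0.0299, 0.048 ]), np.float64(0.0469), 42)))
  yfin [0.5975 0.0072 0.048 ] 47
  yslab x min [0.5759 0.5785] y [-0.0363  0.0544]
t 33.6 pos [ 0.5578 -0.1203  0.1639] toolx yaw -2.5406 tilt [ 0.001  0.001 -1.   ] q6 -2.59
row [0.1974 1.1071 0.221 ] -0.1993 rows needed 4.0
```

```bash
python3 go.py .430 .028 .12 .933; python3 -m handwheel '[[[0.1,0.2,0,0],[0.13,0.4,0,-0.1],[0.13,0.6,0,-0.22],[0.13,0.8,0,-0.22],[0.13,0.95,0,-0.22],[0.13,0.95,0,-0.22]]]' 85;  python3 go.py .430 .028 .1 .933
```

```text
t 33.6 pos [ 0.5578 -0.1203  0.1639] toolx yaw -2.5406 tilt [ 0.001  0.001 -1.   ] q6 -2.59
row [0.1076 0.9728 0.2208] -0.2213 rows needed 4.0
time_s: 34.35
eef_pos: [0.4282, 0.0234, 0.1643]
eef_rot: [-0.0, -0.45, 0.893, 0.0]
wrist_force: [0.5, -0.4, 0.1]
opening: 0.995
grasp_force: 0.0
t 34.4 pos [0.4282 0.0234 0.1643] toolx yaw -2.2078 tilt [-0.  0. -1.] q6 -2.73
row [-0.0239  0.0062  0.3213] 0.0005 rows needed 2.0
```

```bash
python3 -m handwheel '[[[-0.024,0.006,0.2,0],[-0.024,0.006,0.4,0],[-0.024,0.006,0.6,0],[-0.024,0.006,0.705,0],[-0.024,0.006,0.705,0],[-0.024,0.006,0.705,0],[-0.024,0.006,0.705,0]]]' 85; python3 -m handwheel '[[[0,0,0,0],[0,0,0,0],[0,0,0,0],[0,0,0,0],[0,0,0,0],[0,0,0,0],[0,0,0,0],[0,0,0,0],[0,0,0,0],[0,0,0,0]]]' 0; python3 -m handwheel '[[[0,0,-0.1,0],[0,0,-0.3,0],[0,0,-0.5,0],[0,0,-0.5,0],[0,0,-0.5,0]]]'; python3 go.py .43 -.1793 .12 .066
```

```text
time_s: 35.22
eef_pos: [0.433, 0.0255, 0.0246]
eef_rot: [0.001, -0.448, 0.894, -0.001]
wrist_force: [0.5, -0.0, -0.2]
opening: 0.994
grasp_force: 0.0
time_s: 36.48
eef_pos: [0.4318, 0.0259, 0.0236]
eef_rot: [-0.0, -0.448, 0.894, 0.0]
wrist_force: [-1.9, 1.7, 5.0]
opening: 0.117
grasp_force: 59.1
time_s: 37.1
eef_pos: [0.431, 0.026, 0.1224]
eef_rot: [-0.001, -0.448, 0.894, 0.0]
wrist_force: [0.1, 0.3, -2.1]
opening: 0.119
grasp_force: 58.8
t 37.1 pos [0.431  0.026  0.1224] toolx yaw -2.2126 tilt [ 0.001  0.001 -1.   ] q6 -2.72
row [ 0.8251 -0.6103  0.0116] 0.5753 rows needed 5.0
```

```bash
python3 -m handwheel '[[[0.15,-0.1,0,0.1],[0.3,-0.2,0,0.2],[0.45,-0.33,0,0.3],[0.6,-0.45,0,0.4],[0.75,-0.55,0,0.5],[0.825,-0.61,0,0.575],[0.825,-0.61,0,0.575],[0.825,-0.61,0,0.575]]]'; python3 go.py .4934 -.1793 .032 .066
```

```text
time_s: 38.1
eef_pos: [0.4298, -0.1782, 0.1219]
eef_rot: [-0.001, -0.034, 0.999, 0.001]
wrist_force: [0.9, -0.1, -1.8]
opening: 0.112
grasp_force: 58.8
t 38.1 pos [ 0.4298 -0.1782  0.1219] toolx yaw -3.0734 tilt [ 0.002  0.002 -1.   ] q6 -2.29
row [-0.3178 -0.0283  0.4489] 0.0014 rows needed 2.0
```

```bash
python3 -m handwheel '[[[-0.1,-0.01,0.15,0],[-0.2,-0.02,0.3,0],[-0.318,-0.028,0.445,0],[-0.318,-0.028,0.445,0],[-0.318,-0.028,0.445,0],[-0.318,-0.028,0.445,0]]]'; python3 - <<'E'
from meas import *
from bench import ctrl
import go
c=ctrl.camera("scene");X=cloud(c);b,l=blobs(mask(c,"red"),30)
for i,a,ce,bx in b:
    P=X[l==i];p=np.median(P,0)
    if .4<p[0]<.7 and p[1]<-.05:
        ct=np.argwhere((l==i)&(X[...,2]<.03))[:,::-1]
        print(a,p.round(3),rect(ray(c,ct,.0175)) if len(ct)>20 else None)
c=ctrl.camera("top");b,l=blobs(mask(c,"red"),15)
for i,a,ce,bx in b:
    if ce[0]>350 and 200<ce[1]<300: print("top",a,ce,bx)
cv2.imwrite("pics/t10.png",cv2.resize(c["color"][180:300,330:450,::-1],(600,600),interpolation=2));np.savez("top10.npz",**c)
go.go(.4934,-.1793,.0256,.066)
E
```

```text
time_s: 38.85
eef_pos: [0.4948, -0.1808, 0.0356]
eef_rot: [0.001, -0.034, 0.999, -0.001]
wrist_force: [0.7, 0.3, -0.9]
opening: 0.115
grasp_force: 58.8
71 [ 0.425 -0.614  0.075] None
416 [ 0.528 -0.167  0.021] (array([ 0.53342407, -0.17780321]), 120.57925415039062, 74.19200134277344, np.float64(0.10152285493523672))
208 [ 0.64  -0.167  0.046] None
top 600 [385.2 216.1] [366 207  40  23]
top 153 [378.5 240.3] [373 233  17  23]
top 46 [384.3 278.9] [380 276  10   6]
top 195 [585.3 298.8] [577 292  17  15]
t 39.0 pos [ 0.4949 -0.1811  0.0356] toolx yaw -3.0751 tilt [-0.002 -0.001 -1.   ] q6 -2.21
row [0.0069 0.0094 0.05  ] 0.0003 rows needed 1.0
```

```bash
python3 -m handwheel '[[[0,0.008,0.02,0],[0,0.008,0.048,0],[0,0.008,0.048,0],[0,0.008,0.048,0]]]'; python3 -m handwheel '[[[-0.05,0,0,0],[-0.1,0,0.0,0],[-0.13,0,0.0,0],[-0.16,0,0,0],[-0.16,0,0,0],[-0.16,0,0,0]]]'; python3 go.py .5961 -.1725 .0256 .066
```

```text
time_s: 39.45
eef_pos: [0.4944, -0.1791, 0.0247]
eef_rot: [-0.0, -0.033, 0.999, 0.0]
wrist_force: [-0.2, -0.1, -1.4]
opening: 0.12
grasp_force: 58.8
time_s: 40.2
eef_pos: [0.5263, -0.1769, 0.0247]
eef_rot: [-0.0, -0.033, 0.999, 0.0]
wrist_force: [-0.1, -0.5, -2.7]
opening: 0.114
grasp_force: 58.8
t 40.2 pos [ 0.5263 -0.1769  0.0247] toolx yaw -3.075 tilt [ 0.  0. -1.] q6 -2.18
row [-0.3498 -0.0013 -0.0048] 0.0004 rows needed 2.0
```

```bash
python3 -m handwheel '[[[-0.04,0,0,0],[-0.08,0,0.0,0],[-0.12,0,0.0,0],[-0.12,0,0,0],[-0.12,0,0,0]]]'; python3 go.py .5961 -.1725 .0256 .066
```

```text
time_s: 40.83
eef_pos: [0.5506, -0.1754, 0.0248]
eef_rot: [0.0, -0.033, 0.999, -0.0]
wrist_force: [0.5, -0.3, -2.1]
opening: 0.12
grasp_force: 58.9
t 40.8 pos [ 0.5506 -0.1754  0.0248] toolx yaw -3.0748 tilt [-0. -0. -1.] q6 -2.15
row [-0.2277 -0.0009 -0.0038] 0.0005 rows needed 1.0
```

```bash
python3 -m handwheel '[[[-0.05,0,0,0],[-0.1,0,0.0,0],[-0.14,0,0.0,0],[-0.17,0,0,0],[-0.17,0,0,0],[-0.17,0,0,0]]]';python3 -m handwheel '[[[-0.02,0,0,0],[-0.04,0,0.0,0],[-0.06,0,0,0],[-0.075,0,0,0],[-0.075,0,0,0],[-0.075,0,0,0]]]'; python3 go.py .5961 -.1725 .0256 .066
```

```text
time_s: 41.58
eef_pos: [0.5844, -0.1731, 0.0248]
eef_rot: [0.0, -0.033, 0.999, 0.0]
wrist_force: [1.6, 0.2, -1.8]
opening: 0.116
grasp_force: 58.9
time_s: 42.32
eef_pos: [0.5962, -0.1724, 0.0246]
eef_rot: [-0.004, -0.033, 0.999, 0.0]
wrist_force: [-13.9, -2.8, 7.0]
opening: 0.116
grasp_force: 60.0
t 42.3 pos [ 0.5962 -0.1724  0.0246] toolx yaw -3.0747 tilt [ 0.007  0.001 -1.   ] q6 -2.11
row [ 0.0005 -0.0006 -0.0051] 0.0006 rows needed 1.0
```

```bash
python3 -m handwheel '[[[0.012,0,0.002,0],[0.012,0,0.002,0],[0.012,0,0.002,0],[0.012,0,0.002,0],[0.012,0,0.002,0],[0.012,0,0.002,0]]]' 60; python3 -m handwheel '[[[0,0,-0.1,0],[0,0,-0.35,0],[0.2,0,-0.6,0],[0.5,0,-0.6,0],[0.75,0.2,-0.7,0],[1,0.4,-0.8,0],[1,0.6,-0.8,0],[1,0.8,-0.8,0],[1,0.8,-0.8,0]]]' 85;  python3 - <<'E'
from meas import *
from bench import ctrl
for n in ("top","scene"):
    for c,w in((dict(np.load(n+"0.npz")),"old"),(ctrl.camera(n),"new")):
        X=cloud(c);H=hsv(c);m=(H[...,0]>8)&(H[...,0]<24)&(H[...,1]<190)&(H[...,2]>60)&(X[...,2]>.036)&(X[...,2]<.06)&(abs(X[...,0]-.34)<.065)&(abs(X[...,1]+.32)<.05)
        P=ray(c,np.argwhere(m)[:,::-1],.049);o=P.mean(0);V=np.linalg.svd(P-o)[2][0];V*=np.sign(V[0])
        print(n,w,m.sum(),"handle ctr",o.round(4),"z",np.median(X[m][:,2]).round(4),"yaw",np.arctan2(V[1],V[0]).round(3),rect(P)[1:])
    np.savez(n+"11.npz",**c)
    if n=="top":
        im=c["color"][...,::-1];cv2.imwrite("pics/fin.png",np.hstack([cv2.resize(im[185:250,285:415],(800,400),interpolation=2)]))
    for k,D,ya in(("yellow",(.6656,.0074),.045),("red",(.662,-.170),.067)):
        if n=="scene": D=(D[0]+.004,D[1]+.004)
        R=np.array([[np.cos(ya),np.sin(ya)],[-np.sin(ya),np.cos(ya)]]);q=(X[...,:2]-D)@R.T
        m=(mask(c,k)>0)&(q[...,0]>-.105)&(q[...,0]<-.045)&(abs(q[...,1])<.05)
        f=m&(X[...,2]>.036)&(X[...,2]<.06)&(q[...,0]<-.047)&(abs(q[...,1])<.02)
        s=m&(X[...,2]<.02)&(abs(q[...,1])<.03)
        Q=(ray(c,np.argwhere(f)[:,::-1],.048)[:,:2]-D)@R.T;S=(ray(c,np.argwhere(s)[:,::-1],.01)[:,:2]-D)@R.T
        print(n,k,"fin",Q.mean(0).round(4),Q.min(0).round(4),Q.max(0).round(4),len(Q),"slab rear",np.percentile(S[:,0],[0,3]).round(4) if len(S) else None)
E
python3 go.py .375 -.309 .15 .23
```

```text
time_s: 43.08
eef_pos: [0.5969, -0.1723, 0.0244]
eef_rot: [-0.0, -0.033, 0.999, 0.0]
wrist_force: [0.6, -0.4, 0.1]
opening: 0.705
grasp_force: 0.0
time_s: 44.2
eef_pos: [0.3867, -0.0242, 0.1858]
eef_rot: [0.001, -0.035, 0.999, -0.0]
wrist_force: [0.1, -0.1, 0.3]
opening: 0.995
grasp_force: 0.0
top old 393 handle ctr [ 0.3366 -0.3178  0.049 ] z 0.05 yaw 0.199 (107.6630859375, 20.671558380126953, np.float64(0.19385211160286975))
top new 396 handle ctr [ 0.3374 -0.3175  0.049 ] z 0.0495 yaw 0.211 (126.77632141113281, 28.353525161743164, np.float64(0.2858577192966527))
top yellow fin [-0.0706 -0.0009] [-0.0883 -0.0069] [-0.0511  0.0054] 76 slab rear [-0.0926 -0.0906]
top red fin [-0.0688  0.0007] [-0.0879 -0.0063] [-0.0506  0.008 ] 90 slab rear [-0.0904 -0.0891]
scene old 160 handle ctr [ 0.3408 -0.3106  0.049 ] z 0.0471 yaw 0.256 (111.94329833984375, 27.66256332397461, np.float64(0.22204877905251763))
scene new 159 handle ctr [ 0.3402 -0.311   0.049 ] z 0.0461 yaw 0.254 (112.41445922851562, 28.849714279174805, np.float64(0.21597622249016224))
scene yellow fin [-0.0687 -0.0009] [-0.0884 -0.0083] [-0.0476  0.0063] 56 slab rear [-0.0931 -0.0918]
scene red fin [-0.0678 -0.    ] [-0.0867 -0.0075] [-0.0472  0.0077] 47 slab rear [-0.0911 -0.0901]
t 44.3 pos [ 0.3872 -0.0262  0.1855] toolx yaw -3.0737 tilt [-0.002 -0.001 -1.   ] q6 -2.01
row [ 0.1573 -1.4064  0.1792] -0.108 rows needed 5.0
```

Both cassettes read as home, but yellow sits about 2 mm short, probably from the bump. I'll push its fin home with closed fingers before going for the mallet.

```bash
python3 go.py .5427 .0042 .07 .045; python3 -m handwheel '[[[-0.25,0.05,0,0.01],[-0.5,0.1,0.1,0.014],[-0.75,0.16,0.3,0.014],[-0.75,0.18,0.5,0.014],[-0.75,0.18,0.5,0.014],[-0.75,0.18,0.5,0.014],[-0.75,0.18,0.5,0.014]]]' 0; python3 go.py .5427 .0042 .03 .045
```

```text
t 44.3 pos [ 0.3872 -0.0262  0.1855] toolx yaw -3.0737 tilt [-0.002 -0.001 -1.   ] q6 -2.01
row [-0.7848  0.0996  0.579 ] 0.0153 rows needed 4.0
time_s: 45.18
eef_pos: [0.5354, 0.0189, 0.0868]
eef_rot: [0.002, -0.022, 1.0, -0.0]
wrist_force: [-0.1, -0.2, -0.4]
opening: -0.003
grasp_force: 0.0
t 45.2 pos [0.5354 0.0189 0.0868] toolx yaw -3.0969 tilt [-0.004 -0.001 -1.   ] q6 -1.8
row [-0.0319 -0.075   0.2843] -0.0002 rows needed 1.0
```

```bash
python3 -m handwheel '[[[-0.032,-0.075,0.1,0],[-0.032,-0.075,0.28,0],[-0.032,-0.075,0.28,0],[-0.032,-0.075,0.28,0]]]' 0;  python3 -m handwheel '[[[-0.04,0,0,0],[-0.08,0,0,0],[-0.12,0,0,0],[-0.12,0,0,0],[-0.12,0,0,0]]]'; python3 -m handwheel '[[[-0.01,0,0,0],[-0.02,0,0,0],[-0.03,0,0,0],[-0.03,0,0,0],[-0.03,0,0,0]]]'
```

```text
time_s: 45.68
eef_pos: [0.5421, 0.0049, 0.0303]
eef_rot: [0.001, -0.023, 1.0, -0.0]
wrist_force: [-0.3, 0.0, -0.1]
opening: 0.005
grasp_force: 0.0
time_s: 46.3
eef_pos: [0.5647, 0.0064, 0.0281]
eef_rot: [-0.0, -0.023, 1.0, 0.0]
wrist_force: [0.4, 0.6, -0.3]
opening: 0.001
grasp_force: 0.0
time_s: 46.92
eef_pos: [0.5691, 0.0067, 0.028]
eef_rot: [-0.002, -0.023, 1.0, 0.0]
wrist_force: [-7.5, -0.3, 5.2]
opening: 0.0
grasp_force: 4.2
```

```bash
python3 -m handwheel '[[[-0.006,0,0,0],[-0.012,0,0,0],[-0.016,0,0,0],[-0.016,0,0,0],[-0.016,0,0,0]]]'; python3 -m handwheel '[[[0.1,0,0,0],[0.3,0,0,0],[0.4,0,-0.3,0],[0.5,0,-0.6,0],[0.6,-0.3,-0.6,0],[0.7,-0.6,-0.6,0],[0.7,-0.8,-0.6,0],[0.7,-0.8,-0.6,0]]]' 85; python3 - <<'E'
from meas import *
from bench import ctrl
for n in ("top","scene"):
    c=ctrl.camera(n);X=cloud(c)
    for k,D,ya in(("yellow",(.6656,.0074),.045),("red",(.662,-.170),.067)):
        if n=="scene": D=(D[0]+.004,D[1]+.004)
        R=np.array([[np.cos(ya),np.sin(ya)],[-np.sin(ya),np.cos(ya)]]);q=(X[...,:2]-D)@R.T
        m=(mask(c,k)>0)&(q[...,0]>-.105)&(q[...,0]<-.045)&(abs(q[...,1])<.05)
        f=m&(X[...,2]>.036)&(X[...,2]<.06)&(q[...,0]<-.047)&(abs(q[...,1])<.02)
        s=m&(X[...,2]<.02)&(abs(q[...,1])<.03)
        Q=(ray(c,np.argwhere(f)[:,::-1],.048)[:,:2]-D)@R.T;S=(ray(c,np.argwhere(s)[:,::-1],.01)[:,:2]-D)@R.T
        print(n,k,"fin",Q.mean(0).round(4) if len(Q) else None,len(Q),"slab rear",np.percentile(S[:,0],[0,3]).round(4) if len(S) else None)
E
python3 go.py .375 -.309 .12 .215
```

```text
time_s: 47.55
eef_pos: [0.569, 0.0071, 0.0266]
eef_rot: [-0.006, -0.023, 1.0, 0.0]
wrist_force: [-14.6, -1.1, 4.6]
opening: 0.002
grasp_force: 7.2
time_s: 48.55
eef_pos: [0.4419, -0.1624, 0.149]
eef_rot: [0.001, -0.021, 1.0, -0.001]
wrist_force: [-0.7, 0.7, 0.2]
opening: 0.998
grasp_force: 0.0
top yellow fin [-0.0692 -0.0002] 82 slab rear [-0.0921 -0.09  ]
top red fin [-0.0686  0.0007] 88 slab rear [-0.0906 -0.0893]
scene yellow fin [-0.0681 -0.0008] 55 slab rear [-0.0925 -0.0911]
scene red fin [-0.0678 -0.0003] 45 slab rear [-0.0911 -0.0901]
t 48.6 pos [ 0.4416 -0.1595  0.1483] toolx yaw -3.0973 tilt [-0.  0. -1.] q6 -2.22
row [ 0.3656 -0.7322  0.1414] -0.1138 rows needed 3.0
```

```bash
python3 -m handwheel '[[[0.12,-0.25,0,-0.05],[0.25,-0.5,0,-0.1],[0.37,-0.735,0,-0.104],[0.37,-0.735,0.1,-0.104],[0.37,-0.735,0.1,-0.104],[0.37,-0.735,0.1,-0.104]]]' 85; python3 go.py .373 -.3088 .025 .20
```

```text
time_s: 49.4
eef_pos: [0.3751, -0.3086, 0.1287]
eef_rot: [0.0, -0.102, 0.995, 0.0]
wrist_force: [0.6, 0.3, 0.1]
opening: 0.992
grasp_force: 0.0
t 49.4 pos [ 0.3751 -0.3086  0.1287] toolx yaw -2.9381 tilt [-0.  0. -1.] q6 -2.71
row [0.0103 0.0008 0.5184] 0.0024 rows needed 2.0
```

```bash
python3 -m handwheel '[[[0.01,0,0.15,0],[0.01,0,0.3,0],[0.01,0,0.45,0],[0.01,0,0.518,0],[0.01,0,0.518,0],[0.01,0,0.518,0],[0.01,0,0.518,0]]]' 85; python3 -m handwheel '[[[0,0,0,0],[0,0,0,0],[0,0,0,0],[0,0,0,0],[0,0,0,0],[0,0,0,0],[0,0,0,0],[0,0,0,0],[0,0,0,0],[0,0,0,0]]]' 0; python3 -m handwheel '[[[0,0,-0.1,0],[0,0,-0.25,0],[0,0,-0.5,0],[0,0,-0.5,0],[0,0,-0.5,0]]]'; python3 - <<'E'
from meas import *
from bench import ctrl
c=ctrl.camera("scene");X=cloud(c);H=hsv(c);d=np.linalg.norm(X[...,:2]-(.42,-.30),axis=2)<.08
o=(cv2.inRange(H,np.array((8,190,110)),np.array((18,255,255)))>0)&d&(X[...,2]>.09)
P=X[o];print(o.sum(),np.percentile(P[:,2],[5,50,95]).round(4),P.mean(0).round(4))
c=ctrl.camera("top");X=cloud(c);H=hsv(c);d=np.linalg.norm(X[...,:2]-(.42,-.30),axis=2)<.08
o=(cv2.inRange(H,np.array((8,190,110)),np.array((18,255,255)))>0)&d&(X[...,2]>.09)
P=X[o];print(o.sum(),P.mean(0).round(4) if len(P) else 0)
E
python3 go.py 0.6 -.18 .15 .066
```

```text
time_s: 50.28
eef_pos: [0.3731, -0.3109, 0.026]
eef_rot: [0.001, -0.101, 0.995, -0.001]
wrist_force: [0.2, 0.2, -0.1]
opening: 0.995
grasp_force: 0.0
time_s: 51.52
eef_pos: [0.3723, -0.3099, 0.0249]
eef_rot: [-0.0, -0.101, 0.995, 0.0]
wrist_force: [-1.3, 2.0, 5.1]
opening: 0.186
grasp_force: 59.3
time_s: 52.15
eef_pos: [0.3718, -0.3093, 0.1234]
eef_rot: [-0.001, -0.101, 0.995, 0.001]
wrist_force: [-1.1, 0.3, -5.3]
opening: 0.184
grasp_force: 59.0
125 [0.1038 0.1637 0.1685] [ 0.4157 -0.2964  0.1568]
329 [ 0.4117 -0.3004  0.1684]
t 52.2 pos [ 0.3714 -0.3087  0.1226] toolx yaw -2.9401 tilt [ 0.002  0.004 -1.   ] q6 -2.71
row [-1.2486  0.4021 -0.1378] 0.0903 rows needed 5.0
```

```bash
python3 go.py .63 -.1777 .14 .2015;python3 -m handwheel '[[[-0.15,0.03,-0.1,0],[-0.3,0.08,-0.1,0],[-0.5,0.12,-0.1,0],[-0.7,0.18,-0.1,0],[-0.9,0.25,-0.1,0],[-0.95,0.28,-0.1,0],[-0.95,0.28,-0.1,0]]]'; python3 go.py .63 -.1777 .11 .2015
```

```text
t 52.2 pos [ 0.3714 -0.3087  0.1226] toolx yaw -2.9401 tilt [ 0.002  0.004 -1.   ] q6 -2.71
row [-1.3979  0.3832 -0.0881] 0.0 rows needed 5.0
time_s: 53.12
eef_pos: [0.5465, -0.2162, 0.1429]
eef_rot: [-0.001, -0.101, 0.995, 0.001]
wrist_force: [0.1, -0.6, -3.4]
opening: 0.185
grasp_force: 59.1
t 53.1 pos [ 0.5465 -0.2162  0.1429] toolx yaw -2.9385 tilt [ 0.003  0.002 -1.   ] q6 -2.35
row [-0.4479  0.1039  0.1637] 0.001 rows needed 2.0
```

```bash
python3 -m handwheel '[[[-0.2,0.05,0,0],[-0.448,0.104,0,0],[-0.448,0.104,0.05,0],[-0.448,0.104,0.12,0],[-0.448,0.104,0.12,0],[-0.448,0.104,0.12,0]]]'; python3 - <<'E'
from meas import *
from bench import ctrl
c=ctrl.camera("top");X=cloud(c);H=hsv(c);d=np.linalg.norm(X[...,:2]-(.67,-.167),axis=2)<.06
o=(cv2.inRange(H,np.array((8,190,110)),np.array((18,255,255)))>0)&d&(X[...,2]>.12)
P=X[o];print(o.sum(),P.mean(0).round(4) if len(P) else 0)
E
python3 go.py .63 -.1777 .0905 .2015
```

```text
time_s: 53.88
eef_pos: [0.6302, -0.1796, 0.1207]
eef_rot: [-0.0, -0.1, 0.995, 0.0]
wrist_force: [-0.2, 0.5, -3.5]
opening: 0.186
grasp_force: 59.1
0 0
t 53.9 pos [ 0.6307 -0.1797  0.1212] toolx yaw -2.9412 tilt [-0. -0. -1.] q6 -2.23
row [0.0014 0.0103 0.1537] -0.0007 rows needed 1.0
```

```bash
python3 -m handwheel '[[[0,0.01,0.04,0],[0,0.01,0.08,0],[0,0.01,0.11,0],[0,0.01,0.14,0],[0,0.01,0.14,0],[0,0.01,0.14,0]]]'; python3 -m handwheel '[[[0,0,0.006,0],[0,0,0.012,0],[0,0,0.012,0],[0,0,0.012,0]]]'
```

```text
time_s: 54.68
eef_pos: [0.6306, -0.1769, 0.0929]
eef_rot: [0.0, -0.101, 0.995, 0.0]
wrist_force: [-2.1, 0.3, 1.8]
opening: 0.189
grasp_force: 59.6
time_s: 55.18
eef_pos: [0.6307, -0.1771, 0.0918]
eef_rot: [0.0, -0.101, 0.995, -0.0]
wrist_force: [-7.0, 1.0, 9.0]
opening: 0.185
grasp_force: 60.6
```

```bash
python3 -m handwheel '[[[0,0,0.006,0],[0,0,0.012,0],[0,0,0.015,0],[0,0,0.015,0],[0,0,0.015,0]]]'; python3 -m handwheel '[[[0,0,0.006,0],[0,0,0.012,0],[0,0,0.015,0],[0,0,0.015,0],[0,0,0.015,0]]]'
```

```text
time_s: 55.8
eef_pos: [0.6304, -0.1776, 0.0911]
eef_rot: [-0.0, -0.101, 0.995, -0.001]
wrist_force: [-14.9, 2.0, 22.8]
opening: 0.189
grasp_force: 62.3
time_s: 56.42
eef_pos: [0.6299, -0.178, 0.0904]
eef_rot: [-0.001, -0.101, 0.995, -0.001]
wrist_force: [-24.4, 3.3, 36.0]
opening: 0.188
grasp_force: 64.0
```

```bash
python3 -m handwheel '[[[0,0,-0.1,0],[0,0,-0.25,0],[0,0.2,-0.25,0],[0,0.4,-0.25,0],[0,0.6,-0.25,0],[0,0.75,-0.25,0],[0,0.75,-0.25,0]]]'; python3 - <<'E'
from meas import *
from bench import ctrl
for n in("top","scene"):
    c=ctrl.camera(n);X=cloud(c);m=mask(c,"red")>0
    d=m&(np.linalg.norm(X[...,:2]-(.672,-.167),axis=2)<.012)&(X[...,2]>.06);print(n,d.sum(),X[d][:,2].mean() if d.any() else None)
    H=hsv(c);o=(cv2.inRange(H,np.array((8,190,110)),np.array((18,255,255)))>0)&(X[...,2]>.12)&(X[...,0]>.5)&(X[...,0]<.8);P=X[o];print(" head",o.sum(),P.mean(0).round(4) if len(P) else 0,np.percentile(P[:,2],95) if len(P) else 0)
E
python3 go.py .6336 -.0004 .12 .2015
```

```text
time_s: 57.3
eef_pos: [0.6001, -0.0274, 0.1337]
eef_rot: [-0.0, -0.102, 0.995, 0.0]
wrist_force: [-0.8, -0.2, -3.1]
opening: 0.188
grasp_force: 59.2
top 46 0.07168144035477182
 head 0 0 0
scene 29 0.06885871508227084
 head 168 [ 0.6435 -0.0189  0.1732] 0.17830488004003936
t 57.4 pos [ 0.6009 -0.0299  0.1341] toolx yaw -2.9393 tilt [-0. -0. -1.] q6 -2.02
row [-0.1899  0.1115  0.0707] 0.0005 rows needed 1.0
```

```bash
python3 -m handwheel '[[[-0.19,0.112,0,0],[-0.19,0.112,0,0],[-0.19,0.112,0.05,0],[-0.19,0.112,0.05,0],[-0.19,0.112,0.05,0]]]'; python3 go.py .6336 -.0004 .0905 .2015
```

```text
time_s: 58.02
eef_pos: [0.6329, -0.0011, 0.124]
eef_rot: [-0.0, -0.1, 0.995, 0.0]
wrist_force: [0.8, -0.8, -3.4]
opening: 0.188
grasp_force: 59.3
t 58.0 pos [ 0.6329 -0.0011  0.124 ] toolx yaw -2.941 tilt [ 0.001  0.    -1.   ] q6 -1.96
row [-0.0044  0.0025  0.1677] -0.0006 rows needed 1.0
```

```bash
python3 -m handwheel '[[[0,0,0.04,0],[0,0,0.08,0],[0,0,0.12,0],[0,0,0.15,0],[0,0,0.16,0],[0,0,0.16,0],[0,0,0.16,0]]]'; python3 -m handwheel '[[[0,0,0.006,0],[0,0,0.012,0],[0,0,0.018,0],[0,0,0.018,0],[0,0,0.018,0]]]'
```

```text
time_s: 58.9
eef_pos: [0.6335, -0.0004, 0.0927]
eef_rot: [0.0, -0.101, 0.995, -0.0]
wrist_force: [-3.5, -1.0, 1.9]
opening: 0.184
grasp_force: 60.1
time_s: 59.52
eef_pos: [0.6332, -0.0007, 0.0913]
eef_rot: [-0.0, -0.101, 0.995, -0.0]
wrist_force: [-13.1, -0.9, 17.4]
opening: 0.185
grasp_force: 62.0
```

```bash
python3 -m handwheel '[[[0,0,0.01,0],[0,0,0.018,0],[0,0,0.022,0],[0,0,0.022,0],[0,0,0.022,0]]]'; python3 -m handwheel '[[[0,0,-0.1,0],[0,0,-0.25,0],[0.2,-0.1,-0.3,0],[0.4,-0.3,-0.3,0],[0.6,-0.5,-0.3,0],[0.8,-0.7,-0.3,0],[0.95,-0.9,-0.3,0],[0.95,-0.9,-0.3,0]]]'; python3 - <<'E'
from meas import *
from bench import ctrl
for n in("top","scene"):
    c=ctrl.camera(n);X=cloud(c)
    for k,p in(("red",(.672,-.167)),("yellow",(.6756,.0102))):
        d=(mask(c,k)>0)&(np.linalg.norm(X[...,:2]-p,axis=2)<.013)&(X[...,2]>.06);print(n,k,d.sum(),X[d][:,2].mean() if d.any() else None)
    H=hsv(c);o=(cv2.inRange(H,np.array((8,190,110)),np.array((18,255,255)))>0)&(X[...,2]>.14)&(X[...,0]>.4)&(X[...,0]<.6)&(X[...,2]<.2);P=X[o];print(" head",o.sum(),P.mean(0).round(4) if len(P) else 0,np.percentile(P[:,2],[50,95]) if len(P) else 0)
E
python3 go.py .3723 -.3095 .1 .2015
```

```text
time_s: 60.15
eef_pos: [0.6326, -0.0012, 0.0902]
eef_rot: [-0.001, -0.101, 0.995, -0.001]
wrist_force: [-26.6, -2.5, 40.1]
opening: 0.182
grasp_force: 64.6
time_s: 61.15
eef_pos: [0.4822, -0.218, 0.1441]
eef_rot: [0.0, -0.098, 0.995, -0.001]
wrist_force: [0.3, 0.0, -4.0]
opening: 0.182
grasp_force: 59.5
top red 49 0.0713566783292693
top yellow 67 0.0711111297997653
 head 39 [ 0.5313 -0.1957  0.1844] [0.18583525 0.18962105]
scene red 32 0.06832354034226831
scene yellow 40 0.06907752666261524
 head 122 [ 0.5255 -0.2063  0.1848] [0.18480037 0.18856545]
t 61.2 pos [ 0.4832 -0.2151  0.144 ] toolx yaw -2.9419 tilt [-0.  0. -1.] q6 -2.41
row [ 0.6373 -0.3528  0.2195] -0.0012 rows needed 3.0
```

```bash
python3 -m handwheel '[[[0.2,-0.12,0,0],[0.42,-0.24,0,0],[0.637,-0.353,0,0],[0.637,-0.353,0.2,0],[0.637,-0.353,0.4,0],[0.637,-0.353,0.5,0],[0.637,-0.353,0.55,0],[0.637,-0.353,0.55,0],[0.637,-0.353,0.55,0]]]'; python3 go.py .3723 -.3095 .0249 .2015
```

```text
time_s: 62.38
eef_pos: [0.3735, -0.31, 0.0354]
eef_rot: [0.001, -0.101, 0.995, -0.001]
wrist_force: [0.4, 0.3, -3.2]
opening: 0.183
grasp_force: 59.6
t 62.4 pos [ 0.3735 -0.31    0.0354] toolx yaw -2.9394 tilt [-0.001 -0.002 -1.   ] q6 -2.71
row [0.0053 0.0036 0.0525] 0.0005 rows needed 1.0
```

```bash
python3 -m handwheel '[[[0,0,0.02,0],[0,0,0.035,0],[0,0,0.042,0],[0,0,0.042,0],[0,0,0.042,0]]]'; python3 -m handwheel '[[[0,0,0.003,0],[0,0,0.006,0],[0,0,0.006,0]]]'
```

```text
time_s: 63.0
eef_pos: [0.3725, -0.3095, 0.026]
eef_rot: [-0.0, -0.101, 0.995, -0.0]
wrist_force: [0.4, -0.3, -3.3]
opening: 0.182
grasp_force: 59.6
time_s: 63.38
eef_pos: [0.3724, -0.3096, 0.0251]
eef_rot: [-0.0, -0.101, 0.995, -0.0]
wrist_force: [-4.3, 0.6, 2.4]
opening: 0.184
grasp_force: 60.3
```

Contact is light, so I'll release, clear the view and check everything.

```bash
python3 -m handwheel '[[[0,0,0,0],[0,0,0,0],[0,0,0,0],[0,0,0,0],[0,0,0,0],[0,0,0,0]]]' 85; python3 -m handwheel '[[[0,0,-0.15,0],[0,0,-0.4,0],[0,0,-0.7,0],[0,0.3,-0.9,0],[0,0.6,-0.9,0],[0,0.9,-0.9,0],[0,0.9,-0.9,0],[0,0.9,-0.9,0]]]' 85; python3 - <<'E'
from meas import *
from bench import ctrl
for n in ("top","scene"):
    c=ctrl.camera(n);X=cloud(c);H=hsv(c)
    if n=="scene": cv2.imwrite("pics/final.png",cv2.resize(c["color"][130:370,220:540,::-1],(800,600),interpolation=2))
    for k,D,ya in(("yellow",(.6656,.0074),.045),("red",(.662,-.170),.067)):
        if n=="scene": D=(D[0]+.004,D[1]+.004)
        R=np.array([[np.cos(ya),np.sin(ya)],[-np.sin(ya),np.cos(ya)]]);q=(X[...,:2]-D)@R.T
        m=(mask(c,k)>0)&(q[...,0]>-.105)&(q[...,0]<.03)&(abs(q[...,1])<.05)
        f=m&(X[...,2]>.036)&(X[...,2]<.06)&(q[...,0]<-.047)&(abs(q[...,1])<.02)
        s=m&(X[...,2]<.02)&(abs(q[...,1])<.03)&(q[...,0]<-.045);p=m&(q[...,0]>-.006)&(X[...,2]>.06)
        Q=(ray(c,np.argwhere(f)[:,::-1],.048)[:,:2]-D)@R.T;S=(ray(c,np.argwhere(s)[:,::-1],.01)[:,:2]-D)@R.T
        print(n,k,"fin",Q.mean(0).round(4) if len(Q) else None,len(Q),"rear",np.percentile(S[:,0],[0,3]).round(4) if len(S) else None,"pin z",X[p][:,2].mean().round(4) if p.any() else None)
    o=(cv2.inRange(H,np.array((8,190,110)),np.array((18,255,255)))>0)&(X[...,2]>.055)&(X[...,2]<.08)&(np.linalg.norm(X[...,:2]-(.41,-.3),axis=2)<.06);print(" head",X[o].mean(0).round(4),o.sum())
E
```

```text
time_s: 64.12
eef_pos: [0.3725, -0.3094, 0.0248]
eef_rot: [-0.0, -0.101, 0.995, -0.0]
wrist_force: [-0.3, 0.1, 0.2]
opening: 0.995
grasp_force: 0.0
time_s: 65.12
eef_pos: [0.3368, -0.1333, 0.2052]
eef_rot: [0.0, -0.101, 0.995, -0.001]
wrist_force: [0.6, -0.7, 0.6]
opening: 0.993
grasp_force: 0.0
top yellow fin [-0.0692 -0.0002] 82 rear [-0.0921 -0.09  ] pin z 0.0708
top red fin [-0.0684  0.0006] 89 rear [-0.0906 -0.0893] pin z 0.0714
 head [ 0.4125 -0.3025  0.0682] 290
scene yellow fin [-0.0681 -0.0008] 55 rear [-0.0925 -0.0911] pin z 0.0684
scene red fin [-0.0677 -0.0003] 45 rear [-0.0911 -0.0901] pin z 0.0688
 head [ 0.4152 -0.298   0.0666] 98
```

View pics/final.png

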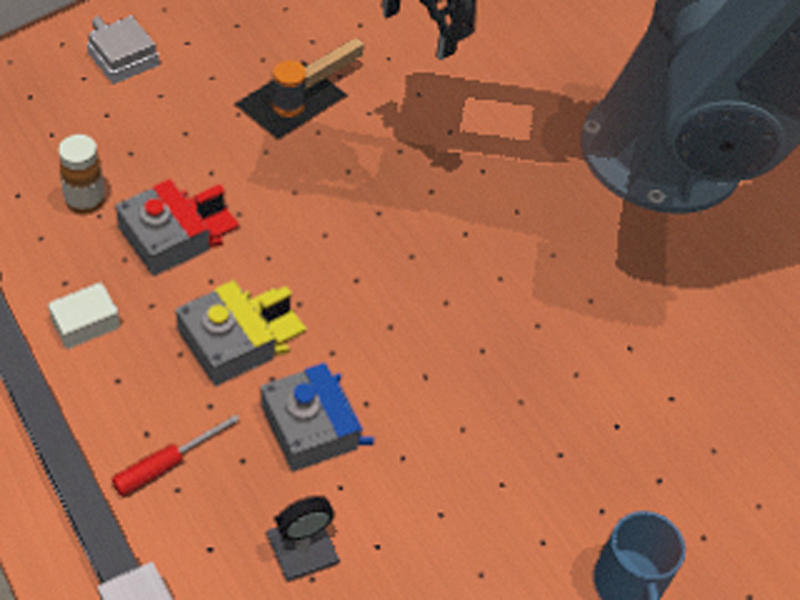

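The final view shows both cassettes home, at (200,215) and (265,315). The red and yellow pins are down, the mallet stands on its mat at (290,90), and the bystanders look undisturbed.

```bash
python3 -c "
from bench import ctrl
print(ctrl.hand_in())"
```

```text
the job is handed in; nothing more can be done
None
```

I handed the job in at about 65 s: the red and yellow cassettes (no blue one was present) measured home in their docks, both pins about 12 mm down, and the mallet upright on its mat; on the way I knocked the red cassette over against the yellow one and had to right it, and no verdict was returned.

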